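# Hang a clip-on bin and put the finished cap in it

## Task

Hang the empty parts bin on the storage rail, in the gap between the two bins already there: hook its top lip over the rail's upper edge with the bin leaning, then tilt it down until its spring foot snaps in under the rail and the bin hangs straight. Once it is clipped on, put the small domed cap from the metal plate into it, and leave the other work on the plate alone.

Things in the scene. Friction and masses are not known exactly. Their poses are not given: they have to be found in the camera images.
- rail: Storage rail 420 mm long on two bench stands; origin on the bench below the front face, mid-length. Flanged aluminium profile: front plate 3 mm thick (x 0 to 3 mm) from 95 to 140 mm height, edges free behind it for 14 mm; bins hang on its -x side. x points level into the rail, y along it, z up. Stands 370 mm apart, behind it, to 125 mm height; flat feet 4 mm thick reach 28 mm in front.
- rail_edge (a point): Middle of the rail's upper edge, 140 mm above the bench, in the middle of the plate's thickness (plate from x = -1.5 to +1.5 mm). Axes as the rail's: x level into the rail (front to back), y along it, z up.
- bin_mid (a point): Centre of the empty grey plastic bin to hang: 90 long (x) x 60 wide (y) x 60 mm tall, open top, walls 3 mm, about 155 g, starting upright on the bench; this point is 30 mm above its underside. Back (+x, at 45 mm) full height; sides full height from the back to x = -12 mm, then sloping to the front wall (x = -45), 36 mm tall. Lip (50 mm wide) and spring foot (26 mm) stick out up to 13.5 mm behind.
- bin_lip (a point): Seat under the bin's lip, on the bin, 46.5 mm behind its centre (+x) and 30 mm above; axes as the bin's. It sits on the rail's upper edge. Lip 3 mm thick; slot for the rail from the back wall (1.5 mm in front of this point) to a leg whose inner face slants from 3 mm behind it to 9 mm behind, 8 mm lower: it goes on easiest with the bin leaning 0.3 to 0.4 rad, top towards the rail, front raised.
- bin_foot (a point): Point on the outside of the bin's back wall, 45 mm below the lip's seat, level with the rail's lower edge when hung. Here the spring foot sticks out: a ramped tooth that ends 3.5 mm up behind the rail plate. It meets the rail at about 0.2 rad of lean, needs about 10 N at the foot (5 N down on the bin's front) to pass, and snaps once the back wall is within 1.5 mm of the rail.
- bin_clip (a joint): Travel of the bin's spring foot, m: 0 at rest and again once snapped in, 0.0035 or more while the tooth is squeezed under the rail, at most 0.006.
- bolt_bin: Bin of the same kind, holding bolts, fixed on the rail to one side of the gap; its origin is the centre of its underside, axes as the rail's.
- washer_bin: Bin of the same kind, holding washers, fixed on the rail to the other side of the gap, 260 to 320 mm from the first between centres.
- plate: Thick bare metal work plate 340 x 320 x 40 mm (x, y, z) lying on the bench; origin at the centre of its underside, so its top is 40 mm above the bench.
- cap_mid (a point): Centre of the small domed metal cap to be put in the bin: round, 46 mm across, straight rim 8 mm thick, dome up to 20 mm; lies flat on the plate, dome up, this point on its axis 10 mm above its underside; 55 g.
- blank_mid (a point): Centre of a flat metal disc 46 mm across and 12 mm thick, not yet domed, also on the plate: to be left alone.
- casting: Large domed casting on the plate, 144 mm across and 34 mm tall, origin at the centre of its underside: to be left alone.
- scraper: Hand scraper lying on the plate, wooden handle and steel blade, 181 mm long along its x, 27 mm thick, origin at mid-length on its underside: to be left alone.
Mind the look-alikes: they are no part of the job. Leave any blue, purple or yellow look-alike of the part that bears bin_mid alone.

How it is judged:
On the way, in this order (a step that is already met when the one before it is completed fails the run):
1. the bin's lip sits over the rail's upper edge with the bin still leaning (more than 0.08 rad) (z of bin_lip in the frame of rail_edge between -0.005 and 0.005 m and x of bin_lip in the frame of rail_edge between -0.006 and 0.006 m and y of bin_lip in the frame of rail_edge between -0.1 and 0.1 m and angle between the x axis of bin_lip and the x axis of rail_edge, either way round above 0.08 rad), for 0.1 s.
2. the foot has snapped in behind the rail's lower edge and the bin hangs straight (x of bin_foot in the frame of rail_edge between -0.0045 and 0.002 m and z of bin_lip in the frame of rail_edge between -0.003 and 0.004 m and value of joint bin_clip below 0.002 m and angle between the x axis of bin_lip and the x axis of rail_edge, either way round below 0.08 rad), for 0.2 s.
3. the small domed cap is in the hung bin (x of cap_mid in the frame of bin_mid between -0.045 and 0.045 m and y of cap_mid in the frame of bin_mid between -0.03 and 0.03 m and z of cap_mid in the frame of bin_mid between -0.03 and 0.012 m), for 0.1 s.
At the end, for the whole second after the job is handed in: The bin hangs between the other two: lip on the rail's upper edge (4 mm), within 100 mm of its middle; foot snapped in (spring back within 2 mm, back wall within 3 mm of the rail), within 0.08 rad of straight; the domed cap lies inside it (all of step 2 and all of step 3 and y of bin_lip in the frame of rail_edge between -0.1 and 0.1 m); the robot touches nothing.
It fails at once if the flat disc, the large casting or the scraper is shifted by more than 40 mm (distance of any of blank_mid, casting, scraper from where it was at the start of the episode above 0.04 m).
It also fails if it takes over 54 s, if anything falls off the work surface, if the arm or the gripper's body presses on something with over 40 N, if the wrist force passes 120 N, or if a joint passes its speed limit or range.

## Robot

A 7-joint arm with a two-finger parallel gripper is mounted at the origin on the work surface. World frame = base frame: x ahead of the robot, y to its left, z up, the work surface at z = 0. Lengths are in m, angles in rad, forces in N, time in s.
With the tool pointing down it reaches from about 0.425 to 0.825 m from the base axis. Payload 3.6 kg.
Tool frame: the origin (TCP) lies midway between the tips of the shut fingers; the grasp point (between the pads) lies 19 mm behind it; z points along the fingers, y is the direction in which the jaws open and shut (so a half turn about z gives the same grasp; the last joint's range is limited). The gripper opens to 93 mm and grips with 3 to 60 N. Pads are 15 mm wide; open, the fingers measure 128 mm over their backs; the gripper's body (75 mm by 188 mm) begins 65 mm behind the grasp point.
Start: joints at [-1.321, 0.615, -0.013, 1.423, 0.008, 1.103, -0.04], TCP at [0.178, 0.625, 0.184] pointing down, gripper open.
Joint ranges: [-3.12, 3.12], [-0.3, 2.06], [-1.34, 1.32], [0.26, 2.42], [-1.36, 4.5], [0.01, 1.98], [-2.84, 2.84]. Speed limits (rad/s): [2.79, 2.79, 3.14, 3.14, 3.14, 3.14, 3.14].

## Interface

Orientations are given as a unit quaternion [x, y, z, w].
In Python, from station import state, camera, camera_info, finish_job, recognise, regions_of gives the robot as it stands.
- The arm moves only by the tool play_rows, never from a script. Its argument "increments" is a list of rows, each an object with "hand": the opening, from -1 (shut) to 1 (fully open); "translation": the shift along the world's x, y, z in cm, a list of three; "angular": the turn, a rotation vector about the world's x, y, z in degrees, a list of three. A call has 1 to 12 rows; each row is the pose to reach, as a shift and turn from the pose commanded when the call began; what a row does not reach only later rows make up. A row lasts 1/12 s, in which the tool goes at most 41.7 mm and 7.16 degrees, less where a joint would pass 70% of its speed; a pose out of reach is approached as far as the arm can. A call with a gripper value outside its range is refused whole. The fingers move at their own pace and stop on an object; "squeeze" is the grip in N (left out, the last holds). Time passes only in rows, so rows that repeat a pose let the fingers close. It gives the time, the measured TCP pose, the force and the opening at its end, in the units of the state.
- state(): the state, without advancing time (a new reading comes with each control period).
- camera(name): name is "side" or "top"; returns the picture (400x640x3 uint8, red, green, blue); there is no depth.
- camera_info(name): a dict with "fx", "fy", "cx", "cy" (pixels), "k1" (the pictures are not rectified: a ray, as slopes to the right and down, at radius r is drawn at 1 + k1 r^2 times it, then the intrinsics apply), "R" (3x3) and "t" (3): a world point X has camera coordinates R X + t. Camera axes: x right, y down, z forward; pixel columns grow to the right and rows downward; lengths in m; the calibration is good to about 2 mm. A picture is of the moment at which its call begins. camera_info takes no time and is no camera call.
- finish_job(): hands the job in, once; it reports no verdict.
Trained networks look in the newest picture that a camera, given by its name, has taken for a name from the list of things; names that differ only in an ending like _2 or _b are one class to them, and where a whole thing is asked for, a point or a joint stands for the part that bears it (a point fixed in the world has none). Each returns a list of dicts, best first, with "p" (0 to 1); they miss things now and then, are a little off and sometimes report something else, mostly with a low value. They report only what shows in the picture. A call takes as long as a camera call. They do not tell look-alikes from the thing itself.
- recognise(thing, camera): "position" ([column, row] as shares, 0 to 1, of the picture: columns of its width, rows of its height, amid what is visible of it).
- regions_of(thing, camera): "mask" (400x640 bool, what is visible of it) and "position" ([column, row] as shares, 0 to 1, of the picture: columns of its width, rows of its height, amid what is visible of it).
The state is a dict: "time_s": time; "joint_pos": joint angles; "qvel": joint speeds; "tau": joint torques, N m; "ee_pos": TCP position; "ee_rot": TCP orientation; "contact_force": force on the tool from outside, world axes, zero at the start; "wrist_torque": the same for the moment, N m; "finger_gap": finger opening in m.
Only numpy, scipy, OpenCV 4.12 (cv2) and the standard library are available. Lean on these libraries where they do the work, as an engineer would, in place of code of your own. Each camera call takes 0.05 s, during which the arm holds its last target.

## Working session

There is one attempt and no reset: what is moved stays moved. The work goes in short steps, Python scripts to look and compute and a tool call to move; the robot and the scene stay as the last step left them, time stands still between calls to the robot, and variables do not carry over. Pictures are saved under pics/ and viewed, and the job is handed in when it is done.

Besides the shell and the picture viewer there is one more tool, called after "Request:" in YAML: its name, and indented under it one key for each argument. play_rows: Moves the arm, as the interface text tells. Its arguments: {"type":"object","properties":{"increments":{"type":"array"},"squeeze":{"type":"number"}},"required":["increments"]}

```bash
ls; mkdir -p pics
python3 - <<'E'
from station import *
import cv2,numpy as np
print(state())
for n in ("side","top"):
    im=camera(n); cv2.imwrite(f"pics/{n}0.png",im[...,::-1]); print(n,camera_info(n))
E
```

```text
pics
{'time_s': 0.0, 'joint_pos': array([-1.32049205,  0.61587596, -0.01263097,  1.42493528,  0.00813414,
        1.1033911 , -0.04039026]), 'qvel': array([-7.74610861e-04,  4.50378447e-04, -4.67421506e-04,  1.42576269e-03,
        1.70539663e-04, -1.32916010e-05, -1.40190690e-04]), 'tau': array([-4.14663637e-04, -4.58931684e+01,  2.09100950e-01, -1.65741259e+01,
       -6.10169861e-02,  2.06285989e-02,  2.32262291e-04]), 'ee_pos': array([0.17738363, 0.62439264, 0.18239729]), 'ee_rot': array([ 1.37909156e-01,  9.90444056e-01, -1.27097953e-03, -1.47105592e-04]), 'contact_force': array([-0.57196517, -0.38485749,  0.19502068]), 'wrist_torque': array([-0.00141673, -0.00495001, -0.04168081]), 'finger_gap': 0.09336408677288498}
side {'fx': 373.7279193156548, 'fy': 373.7279193156548, 'cx': 319.8435633847094, 'cy': 198.31304298109671, 'k1': -0.037828052290403084, 'R': array([[ 0.95395871, -0.29930925, -0.01941031],
       [-0.17974796, -0.51868735, -0.83585532],
       [ 0.24011135,  0.80086042, -0.54860654]]), 't': array([-0.46684102,  0.17955583,  0.97996299])}
top {'fx': 363.468987775539, 'fy': 363.468987775539, 'cx': 327.151402422059, 'cy': 200.46184134417538, 'k1': -0.0684340006945751, 'R': array([[ 0.0485678 , -0.9988121 ,  0.00394509],
       [-0.97637524, -0.04830867, -0.21061259],
       [ 0.21055299,  0.0063771 , -0.97756165]]), 't': array([9.29730807e-04, 5.23248744e-01, 9.48636472e-01])}
```

View pics/side0.png

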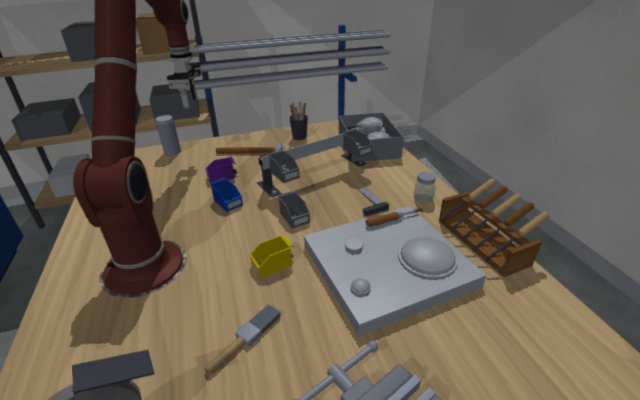

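View pics/top0.png

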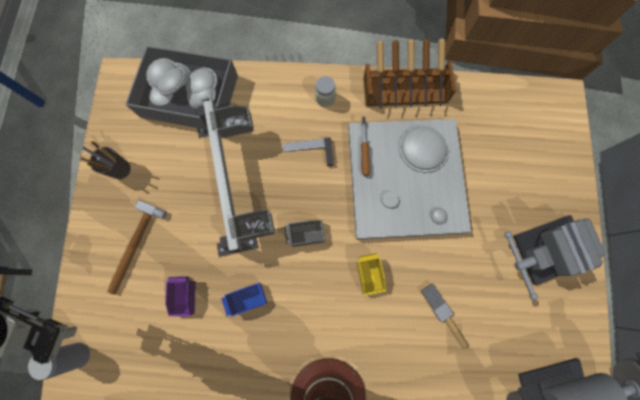

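```bash
cat > h.py <<'E'
import numpy as np,cv2
from station import *
def proj(n,X):
    c=camera_info(n);X=np.atleast_2d(X);p=X@c['R'].T+c['t'];s=p[:,:2]/p[:,2:];r2=(s**2).sum(1,keepdims=True)
    s=s*(1+c['k1']*r2);return s*[c['fx'],c['fy']]+[c['cx'],c['cy']]
def ray(n,uv):
    c=camera_info(n);uv=np.atleast_2d(uv);d=(uv-[c['cx'],c['cy']])/[c['fx'],c['fy']];s=d.copy()
    for _ in range(20): s=d/(1+c['k1']*(s**2).sum(1,keepdims=True))
    v=np.c_[s,np.ones(len(s))]@c['R'];o=-c['R'].T@c['t'];return o,v
def atz(n,uv,z):
    o,v=ray(n,uv);return o+v*((z-o[2])/v[:,2:])
def crop(n,im,u0,v0,u1,v1,s,name,pts=None):
    c=cv2.resize(im[v0:v1,u0:u1,::-1],None,fx=s,fy=s,interpolation=cv2.INTER_CUBIC)
    if pts is not None:
        for p in pts:
            cv2.circle(c,(int(round((p[0]+.5-u0)*s)),int(round((p[1]+.5-v0)*s))),2,(0,0,255),-1)
    cv2.imwrite('pics/'+name,c)
E
python3 - <<'E'
from h import *
t=cv2.imread('pics/top0.png')[...,::-1];s=cv2.imread('pics/side0.png')[...,::-1]
crop('top',t,180,90,350,260,4.5/1.3,'tz0.png')
crop('side',s,180,110,400,270,3.6,'sz0.png')
S={}
for n in("side","top"):
    camera(n)
    for th in("bin_mid","cap_mid","blank_mid","rail","bolt_bin","washer_bin","plate","casting","scraper"):
        r=recognise(th,n); print(n,th,[(round(q['p'],2),np.round(np.array(q['position'])*[640,400],1).tolist()) for q in r[:5]])
E
```

```text
side bin_mid [(0.8, [272.7, 253.0]), (0.72, [293.4, 206.8]), (0.72, [221.2, 170.6]), (0.69, [225.5, 195.3])]
side cap_mid [(0.65, [359.8, 285.0])]
side blank_mid [(0.54, [355.3, 244.1])]
side rail [(0.61, [300.8, 157.2])]
side bolt_bin [(0.76, [283.7, 164.8]), (0.71, [356.0, 143.3])]
side washer_bin [(0.62, [356.2, 146.4])]
side plate [(0.92, [382.7, 273.2]), (0.23, [352.4, 245.3]), (0.18, [282.6, 166.1])]
side casting [(0.92, [426.4, 257.3])]
side scraper [(0.89, [382.9, 215.7]), (0.5, [357.3, 144.9])]
top bin_mid [(0.85, [246.7, 299.4]), (0.71, [306.2, 233.8]), (0.64, [369.8, 273.7]), (0.59, [178.7, 299.4]), (0.21, [388.3, 200.0])]
top cap_mid [(0.72, [432.8, 213.3])]
top blank_mid [(0.78, [391.8, 199.7])]
top rail [(0.73, [224.2, 184.0])]
top bolt_bin [(0.57, [250.5, 224.2]), (0.37, [305.0, 236.8])]
top washer_bin [(0.91, [234.8, 120.0]), (0.31, [306.5, 233.9])]
top plate [(0.77, [399.6, 188.9]), (0.53, [364.8, 153.6])]
top casting [(0.57, [423.3, 147.8])]
top scraper [(0.69, [363.7, 154.2])]
```

View pics/tz0.png

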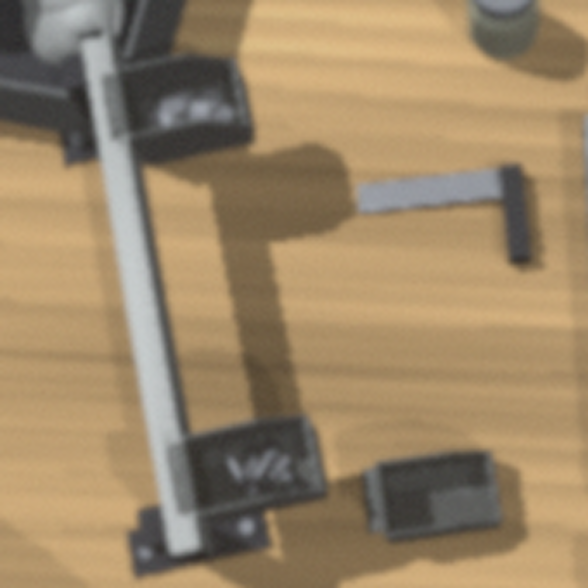

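View pics/sz0.png

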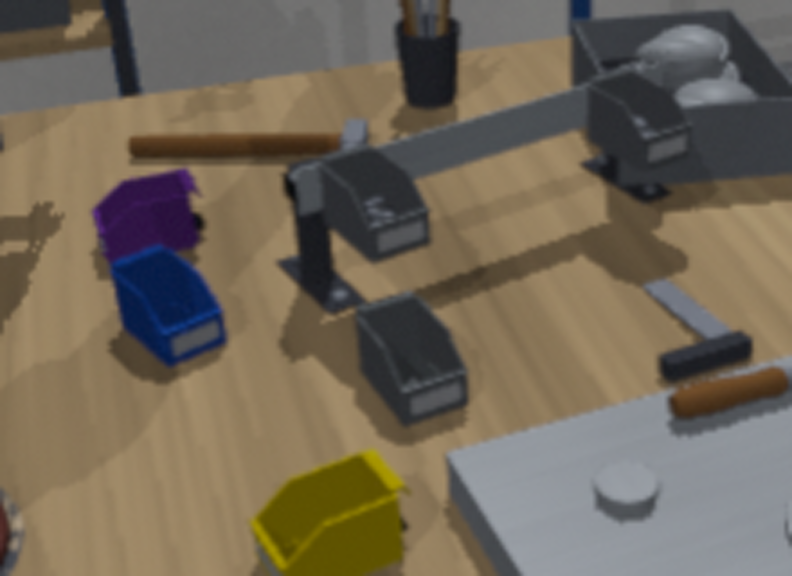

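```bash
cat >> h.py <<'E'
def binpts():
    # outline verts of bin in bin_mid frame (mm)
    P=[]
    prof=[(45,-30),(45,30),(-12,30),(-45,6),(-45,-30)]
    return np.array([(x,y,z) for y in(-30,30) for x,z in prof])/1e3
LIP=np.array([(x,y,z) for x in(45,55) for y in(-25,25) for z in(30,33)])/1e3
def faces_hull(n,groups,shape=(400,640),up=4):
    m=np.zeros((shape[0]*up,shape[1]*up),np.uint8)
    for g in groups:
        p=(proj(n,g)+.5)*up; h=cv2.convexHull(p.astype(np.float32)).astype(np.int32)
        cv2.fillConvexPoly(m,h,1)
    return cv2.resize(m.astype(np.float32),shape[::-1],interpolation=cv2.INTER_AREA)
def T(P,x,y,yaw,z=0):
    c,s=np.cos(yaw),np.sin(yaw);return P@np.array([[c,s,0],[-s,c,0],[0,0,1]])+[x,y,z]
E
python3 - <<'E'
from h import *
import pickle
M={}
for n in("side","top"):
    camera(n)
    for th in("bin_mid","rail","bolt_bin","washer_bin","cap_mid","blank_mid","casting","scraper","plate"):
        r=regions_of(th,n); M[n,th]=[(q['p'],np.array(q['position'])*[640,400],q['mask']) for q in r]
        print(n,th,[(round(p,2),np.round(q).tolist(),int(m.sum())) for p,q,m in M[n,th]])
pickle.dump(M,open('M.pkl','wb'))
print(atz('top',[[306,233]],.03),atz('side',[[293,207]],.03))
print(atz('top',[[439,215]],.055),atz('side',[[360,286]],.055))
E
```

```text
side bin_mid [(0.92, [225.0, 198.0], 742), (0.85, [292.0, 207.0], 823), (0.76, [274.0, 253.0], 1284), (0.68, [224.0, 170.0], 599)]
side rail [(0.96, [303.0, 156.0], 1180)]
side bolt_bin [(0.77, [281.0, 167.0], 739)]
side washer_bin [(0.76, [356.0, 144.0], 653)]
side cap_mid [(0.86, [362.0, 286.0], 267)]
side blank_mid [(0.75, [357.0, 248.0], 212), (0.3, [384.0, 218.0], 374)]
side casting [(0.88, [429.0, 256.0], 1871), (0.59, [385.0, 217.0], 394)]
side scraper [(0.81, [384.0, 217.0], 292)]
side plate [(0.89, [383.0, 276.0], 11091)]
top bin_mid [(0.94, [247.0, 300.0], 942), (0.92, [182.0, 300.0], 1141), (0.66, [308.0, 234.0], 853), (0.58, [369.0, 274.0], 911)]
top rail [(0.55, [222.0, 187.0], 2296)]
top bolt_bin [(0.83, [252.0, 224.0], 1171)]
top washer_bin [(0.81, [231.0, 120.0], 1085), (0.42, [363.0, 156.0], 351)]
top cap_mid [(0.65, [435.0, 216.0], 231)]
top blank_mid [(0.58, [386.0, 201.0], 190)]
top casting [(0.72, [304.0, 232.0], 910), (0.55, [425.0, 149.0], 1828)]
top scraper [(0.88, [364.0, 156.0], 327)]
top plate [(0.71, [221.0, 186.0], 1999), (0.61, [400.0, 188.0], 10487)]
[[0.43266743 0.081033   0.03      ]] [[0.43394127 0.09614081 0.03      ]]
[[ 0.49695728 -0.28413477  0.055     ]] [[ 0.49316753 -0.2918088   0.055     ]]
```

```bash
cat > fit.py <<'E'
from h import *
import pickle
from scipy.optimize import minimize
M=pickle.load(open('M.pkl','rb'))
def near(n,th,uv): return min(M[n,th],key=lambda q:np.hypot(*(q[1]-uv)))[2].astype(np.float32)
mb={'top':near('top','bin_mid',[306,234]),'side':near('side','bin_mid',[292,207])}
def cost(m,gf):
    return sum(np.abs(m[n]-faces_hull(n,gf)).sum() for n in m)
def bg(p): return [T(binpts(),p[0],p[1],p[2],.03),T(LIP,p[0],p[1],p[2],.03)]
best=None
for yaw in(1.4,1.65):
    r=minimize(lambda q:cost(mb,bg(q*[.01,.01,.1])),np.array([43.2,8.5,yaw*10]),method='Nelder-Mead',options=dict(initial_simplex=np.array([43.2,8.5,yaw*10])+np.array([[0,0,0],[1.,0,0],[0,1.,0],[0,0,1.5]])))
    if best is None or r.fun<best.fun: best=r
b=best.x*[.01,.01,.1];print('bin',b,best.fun)
for n in mb:
    print(n,cost({n:mb[n]},bg(b)), mb[n].sum())
mr={'top':np.maximum.reduce([near('top','rail',[222,187]),near('top','bolt_bin',[252,224]),near('top','washer_bin',[231,120])]),
'side':np.maximum.reduce([near('side','rail',[303,156]),near('side','bolt_bin',[281,167]),near('side','washer_bin',[356,144])])}
RP=np.array([(x,y,z) for x in(0,3,14) for y in(-210,210) for z in(95,140) if not(x==14 and 0)])/1e3
def rg(p):
    g=[RP]
    for y in p[3:5]: g+= [binpts()+[-.045,y,.11],LIP+[-.045,y,.11]]
    return [T(k,p[0],p[1],p[2]) for k in g]
sc=np.array([.01,.01,.1,.01,.01])
c0=atz('top',[[222,175]],.14)[0]
x0=np.array([c0[0],c0[1],1.75,-.14,.14])/sc; print(c0)
best=None
for yaw in(1.65,1.75,1.45):
  for sg in(1,):
    x0[2]=yaw*10
    r=minimize(lambda q:cost(mr,rg(q*sc)),x0,method='Nelder-Mead',options=dict(maxiter=600,initial_simplex=np.vstack([x0]+[x0+np.eye(5)[i]*1.5 for i in range(5)])))
    print(r.x*sc,r.fun)
    if best is None or r.fun<best.fun: best=r
p=best.x*sc
np.save('fit.npy',np.r_[b,p])
for n in('top','side'):
    im=cv2.imread(f'pics/{n}0.png')[...,::-1]
    pts=np.vstack([proj(n,g) for g in bg(b)+rg(p)])
    crop(n,im,*( (180,90,350,260) if n=='top' else (230,110,400,240)),4.4,f'f_{n}.png',pts)
E
python3 fit.py
```

```text
bin [0.43360526 0.07878613 1.77153438] 105.25
top 47.625 853.0
side 57.625 823.0
[0.55809051 0.30000285 0.14      ]
[ 0.5675144   0.30089668  1.85303443 -0.14899545  0.1497345 ] 1877.125Traceback (most recent call last):
  File "fit.py", line 31, in <module>
    r=minimize(lambda q:cost(mr,rg(q*sc)),x0,method='Nelder-Mead',options=dict(maxiter=600,initial_simplex=np.vstack([x0]+[x0+np.eye(5)[i]*1.5 for i in range(5)])))
    res = _minimize_neldermead(fun, x0, args, callback, bounds=bounds,
                               **options)
    fxr = func(xr)
    fx = function(np.copy(x), *(wrapper_args + args))
  File "fit.py", line 31, in <lambda>
    r=minimize(lambda q:cost(mr,rg(q*sc)),x0,method='Nelder-Mead',options=dict(maxiter=600,initial_simplex=np.vstack([x0]+[x0+np.eye(5)[i]*1.5 for i in range(5)])))
                        ~~~~^^^^^^^^^^^^^
  File "fit.py", line 8, in cost
    return sum(np.abs(m[n]-faces_hull(n,gf)).sum() for n in m)
  File "fit.py", line 8, in <genexpr>
    return sum(np.abs(m[n]-faces_hull(n,gf)).sum() for n in m)
                           ~~~~~~~~~~^^^^^^
  File "h.py", line 27, in faces_hull
    p=(proj(n,g)+.5)*up; h=cv2.convexHull(p.astype(np.float32)).astype(np.int32)
       ~~~~^^^^^
  File "h.py", line 4, in proj
    c=camera_info(n);X=np.atleast_2d(X);p=X@c['R'].T+c['t'];s=p[:,:2]/p[:,2:];r2=(s**2).sum(1,keepdims=True)
ValueError: time passes only in moves, steps and waits
```

```bash
python3 - <<'E'
import pickle
from station import *
pickle.dump({n:camera_info(n) for n in("side","top")},open('ci.pkl','wb'))
s=open('h.py').read().replace("c=camera_info(n)","c=CI[n]").replace("from station import *","from station import *\nimport pickle\nCI=pickle.load(open('ci.pkl','rb'))",1)
open('h.py','w').write(s)
E
python3 fit.py; python3 -c "
from station import state;print(state()['time_s'])"
```

```text
bin [0.43360526 0.07878613 1.77153438] 105.25
top 47.625 853.0
side 57.625 823.0
[0.55809051 0.30000285 0.14      ]
[ 0.5675144   0.30089668  1.85303443 -0.14899545  0.1497345 ] 1877.125
[ 0.56437656  0.29967106  1.85270699 -0.15341609  0.14632381] 1912.5625
[ 0.56075265  0.29892756  1.84824196 -0.15682275  0.1418699 ] 1954.8125
2.1
```

View pics/f_top.png

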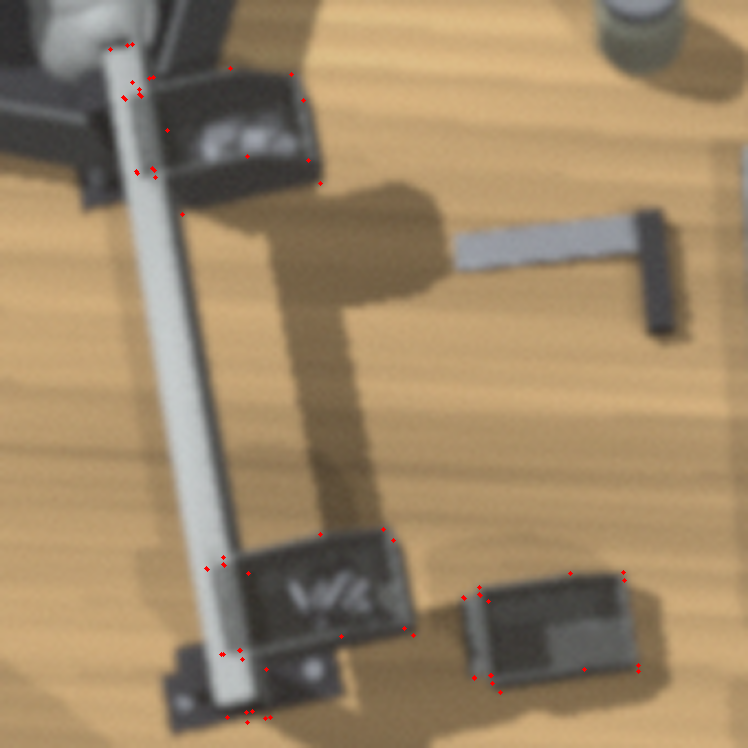

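View pics/f_side.png

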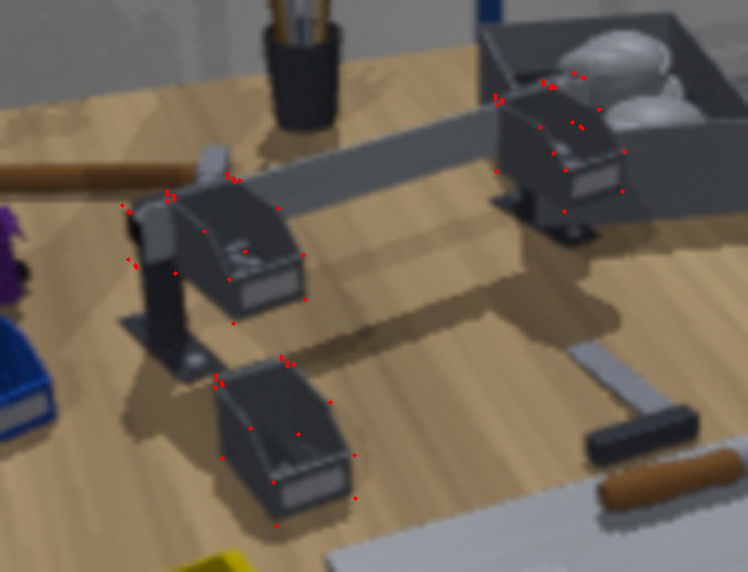

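```bash
cat > fit2.py <<'E'
from h import *
from scipy.optimize import minimize
M=pickle.load(open('M.pkl','rb'))
def near(n,th,uv): return min(M[n,th],key=lambda q:np.hypot(*(q[1]-uv)))[2].astype(np.float32)
def cost(m,gf): return sum(np.abs(m[n]-faces_hull(n,gf)).sum() for n in m)
def bg(p,z=.11): return [T(binpts(),p[0],p[1],p[2],z),T(LIP,p[0],p[1],p[2],z)]
out=[]
for th,a,b in(('bolt_bin',[252,224],[281,167]),('washer_bin',[231,120],[356,144])):
    m={'top':near('top',th,a),'side':near('side',th,b)}
    for sel in(('top','side'),('top',),('side',)):
        mm={k:m[k] for k in sel}
        c0=atz('top',[a],.11)[0];x0=np.array([c0[0]*100,c0[1]*100,17.5])
        r=minimize(lambda q:cost(mm,bg(q*[.01,.01,.1])),x0,method='Nelder-Mead',options=dict(initial_simplex=x0+np.array([[0,0,0],[1.,0,0],[0,1.,0],[0,0,1.5]])))
        print(th,sel,np.round(r.x*[.01,.01,.1],4),r.fun,{k:v.sum() for k,v in m.items()})
        if len(sel)==2: out.append(r.x*[.01,.01,.1])
out=np.array(out);d=out[1,:2]-out[0,:2];print('dist',np.hypot(*d),'rail yaw',np.arctan2(d[1],d[0])-np.pi/2)
for n in('top','side'):
    im=cv2.imread(f'pics/{n}0.png')[...,::-1]
    pts=np.vstack([proj(n,g) for p in out for g in bg(p)])
    crop(n,im,*( (180,90,350,260) if n=='top' else (230,110,400,240)),4.4,f'g_{n}.png',pts)
E
python3 fit2.py
```

```text
bolt_bin ('top', 'side') [0.4369 0.2134 1.8513] 108.3125 {'top': np.float32(1171.0), 'side': np.float32(739.0)}
bolt_bin ('top',) [0.438  0.2124 1.8408] 59.9375 {'top': np.float32(1171.0), 'side': np.float32(739.0)}
bolt_bin ('side',) [0.4354 0.2145 1.837 ] 32.3125 {'top': np.float32(1171.0), 'side': np.float32(739.0)}
washer_bin ('top', 'side') [0.7234 0.2953 1.8839] 110.9375 {'top': np.float32(1085.0), 'side': np.float32(653.0)}
washer_bin ('top',) [0.7244 0.2957 1.8883] 51.5625 {'top': np.float32(1085.0), 'side': np.float32(653.0)}
washer_bin ('side',) [0.7204 0.2973 1.8612] 29.75 {'top': np.float32(1085.0), 'side': np.float32(653.0)}
dist 0.29792544060424114 rail yaw -1.2922466652058207
```

View pics/g_top.png

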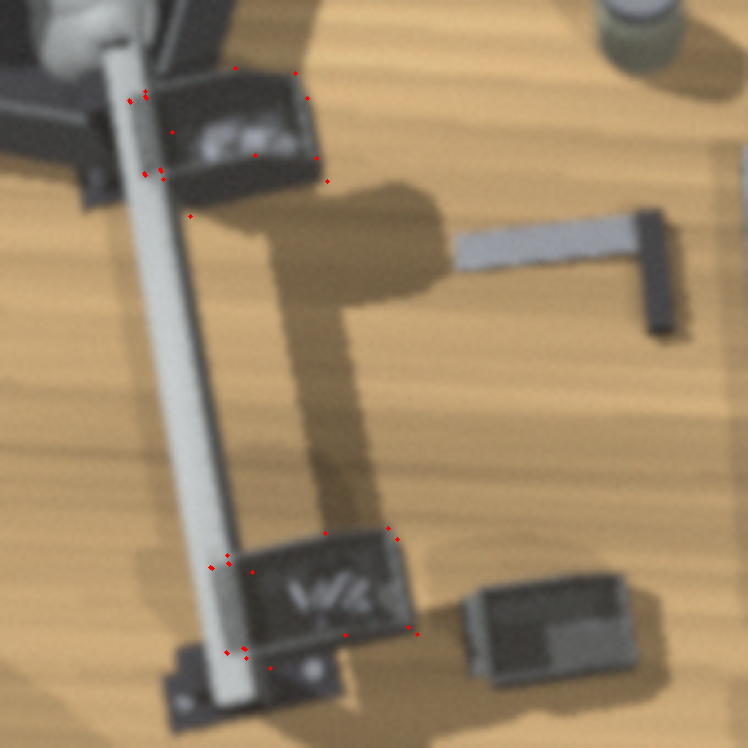

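View pics/g_side.png

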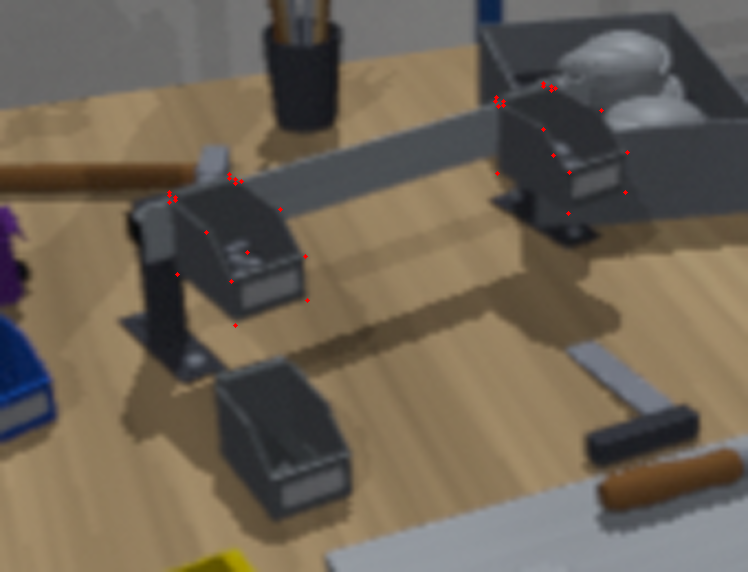

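```bash
cat > edge.py <<'E'
from h import *
from scipy.optimize import minimize
from scipy.ndimage import map_coordinates
def gradim(n,fn):
    im=cv2.imread(fn).astype(np.float32).mean(2);im=cv2.GaussianBlur(im,(0,0),1.0)
    return np.minimum(np.hypot(cv2.Sobel(im,cv2.CV_32F,1,0),cv2.Sobel(im,cv2.CV_32F,0,1)),200)
def contour(n,g):
    p=proj(n,g).astype(np.float32);h=cv2.convexHull(p)[:,0];o=[]
    for a,b in zip(h,np.roll(h,-1,0)):
        k=max(2,int(np.hypot(*(b-a))*2));o.append(a+(b-a)*np.linspace(0,1,k,endpoint=False)[:,None])
    return np.vstack(o)
def score(n,G,g):
    c=contour(n,g);return map_coordinates(G,[c[:,1],c[:,0]],order=1).mean()
def prof():return binpts()
if __name__=='__main__':
    Gs={n:gradim(n,f'pics/{n}0.png') for n in('top','side')}
    init={'bin':([.4336,.0788,1.7715],.03),'bolt':([.4369,.2134,1.85],.11),'wash':([.7234,.2953,1.85],.11)}
    res={}
    for k,(p,z) in init.items():
      for sel in(('top','side'),('top',),('side',)):
        best=None
        for dx in(-.4,0,.4):
          for dy in(-.4,0,.4):
            x0=np.array(p)*[100,100,10]+[dx,dy,0]
            f=lambda q:-sum(score(n,Gs[n],T(prof(),*(q*[.01,.01,.1]),z)) for n in sel)
            r=minimize(f,x0,method='Nelder-Mead',options=dict(initial_simplex=x0+np.array([[0,0,0],[.4,0,0],[0,.4,0],[0,0,.6]])))
            if best is None or r.fun<best.fun:best=r
        q=best.x*[.01,.01,.1];print(k,sel,np.round(q,4),round(best.fun,1))
        if len(sel)==2:res[k]=q
    pickle.dump(res,open('edge.pkl','wb'))
    for n in('top','side'):
        im=cv2.imread(f'pics/{n}0.png')[...,::-1]
        pts=np.vstack([contour(n,T(prof(),*q,init[k][1])) for k,q in res.items()])
        crop(n,im,*( (180,90,350,260) if n=='top' else (230,110,400,240)),4.4,f'e_{n}.png',pts)
E
python3 edge.py
```

```text
bin ('top', 'side') [0.4324 0.0789 1.7802] -178.7
bin ('top',) [0.4325 0.0778 1.7767] -91.0
bin ('side',) [0.4323 0.0815 1.7745] -90.1
bolt ('top', 'side') [0.4363 0.2115 1.8678] -207.2
bolt ('top',) [0.4362 0.2107 1.8721] -107.8
bolt ('side',) [0.4369 0.2145 1.8558] -103.5
wash ('top', 'side') [0.7234 0.2946 1.855 ] -163.1
wash ('top',) [0.7247 0.2949 1.8362] -106.5
wash ('side',) [0.723  0.3122 2.003 ] -63.2
```

View pics/e_top.png

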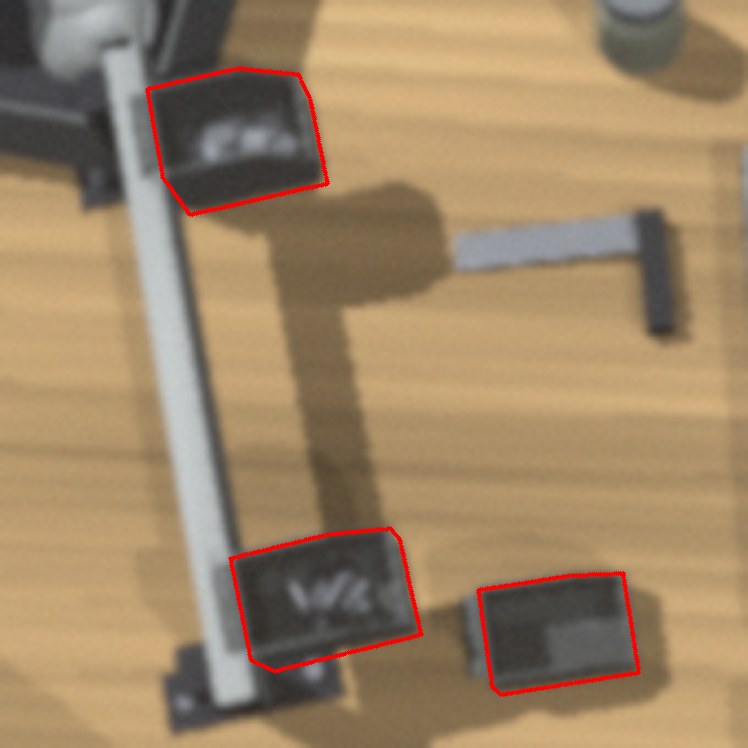

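View pics/e_side.png

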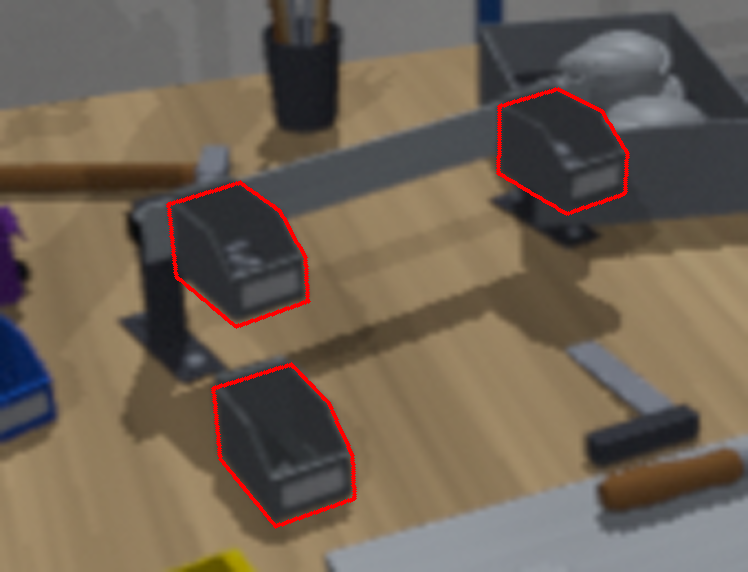

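Request:
play_rows:
  increments:
    - {"hand":1,"translation":[2.1,-4.6,2],"angular":[0,0,-5.2]}
    - {"hand":1,"translation":[4.2,-9.1,4],"angular":[0,0,-10.4]}
    - {"hand":1,"translation":[6.3,-12.7,6],"angular":[0,0,-15.6]}
    - {"hand":1,"translation":[8.0,-16.3,6],"angular":[0,0,-20.8]}
    - {"hand":1,"translation":[9.7,-20,6],"angular":[0,0,-26]}
    - {"hand":1,"translation":[11.4,-23.6,6],"angular":[0,0,-31.2]}
    - {"hand":1,"translation":[13.1,-27.3,6],"angular":[0,0,-36.4]}
    - {"hand":1,"translation":[14.8,-30.9,6],"angular":[0,0,-41.6]}
    - {"hand":1,"translation":[16.5,-34.6,6],"angular":[0,0,-46.8]}
    - {"hand":1,"translation":[18.2,-38.2,6],"angular":[0,0,-52]}
    - {"hand":1,"translation":[19.9,-41.9,6],"angular":[0,0,-57.2]}
    - {"hand":1,"translation":[21.6,-45.5,6],"angular":[0,0,-62.2]}

```text
time_s: 3.1
ee_pos: [0.3881, 0.1812, 0.244]
ee_rot: [0.631, 0.776, 0.001, 0.0]
contact_force: [0.9, 0.1, -0.8]
finger_gap: 0.093
```

```bash
cat > st.py <<'E'
from h import *
from scipy.spatial.transform import Rotation as R
s=state();r=R.from_quat(s['ee_rot']).as_matrix()
print(round(s['time_s'],2),'tcp',np.round(s['ee_pos'],4),'z',np.round(r[:,2],3),'y',np.round(r[:,1],3),'yang',round(np.degrees(np.arctan2(r[1,1],r[0,1])),2),'F',np.round(s['contact_force'],1),'gap',round(s['finger_gap'],4),'q',np.round(s['joint_pos'],2))
E
python3 st.py
```

```text
3.1 tcp [0.3881 0.1812 0.244 ] z [ 0.001  0.001 -1.   ] y [0.979 0.203 0.001] yang 11.71 F [ 0.9  0.1 -0.8] gap 0.093 q [-0.8   0.21  0.39  1.93 -0.09  1.01 -0.17]
```

Request:
play_rows:
  increments:
    - {"hand":1,"translation":[1.7,-3.8,-1],"angular":[0,0,0]}
    - {"hand":1,"translation":[3.4,-7.6,-4],"angular":[0,0,0]}
    - {"hand":1,"translation":[3.85,-9.1,-7.5],"angular":[0,0,0]}
    - {"hand":1,"translation":[3.85,-9.1,-11],"angular":[0,0,0]}
    - {"hand":1,"translation":[3.85,-9.1,-14],"angular":[0,0,0]}
    - {"hand":1,"translation":[3.85,-9.1,-14],"angular":[0,0,0]}
    - {"hand":1,"translation":[3.85,-9.1,-14],"angular":[0,0,0]}

```text
time_s: 3.68
ee_pos: [0.4255, 0.0919, 0.1031]
ee_rot: [0.63, 0.777, -0.001, -0.001]
contact_force: [-0.0, -1.3, 1.0]
finger_gap: 0.0929
```

```bash
python3 st.py
python3 - <<'E'
from h import *
for n in("top","side"):
    im=camera(n); cv2.imwrite(f"pics/{n}1.png",im[...,::-1]); crop(n,im,*((240,180,370,280) if n=='top' else (220,140,380,260)),5,f'{n}1z.png')
E
```

```text
3.68 tcp [0.4255 0.0919 0.1031] z [-0.003 -0.001 -1.   ] y [ 0.978  0.207 -0.003] yang 11.92 F [-0.  -1.3  1. ] gap 0.0929 q [-0.53  0.43  0.36  2.12 -0.25  0.64  0.22]
```

View pics/top1z.png

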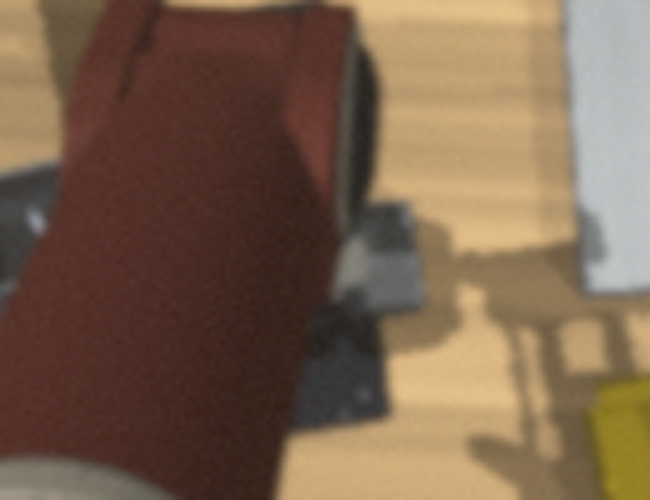

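View pics/side1z.png

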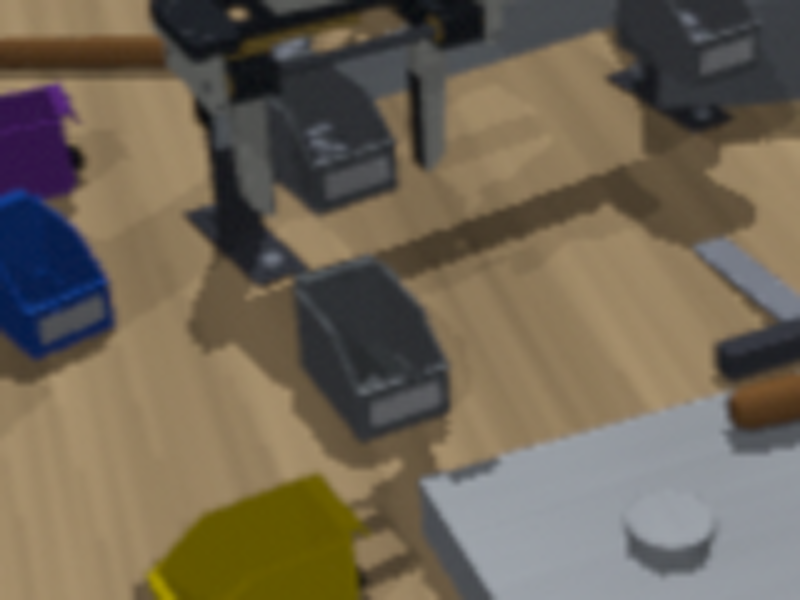

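Request:
play_rows:
  increments:
    - {"hand":1,"translation":[0,0,0],"angular":[0,0,0]}
    - {"hand":1,"translation":[0,0,0],"angular":[0,0,0]}
    - {"hand":1,"translation":[0,0,0],"angular":[0,0,0]}

```text
time_s: 4.03
ee_pos: [0.427, 0.0926, 0.1048]
ee_rot: [0.629, 0.777, 0.001, 0.001]
contact_force: [-0.5, -0.3, -0.5]
finger_gap: 0.0931
```

```bash
python3 st.py
```

```text
4.03 tcp [0.427  0.0926 0.1048] z [ 0.003  0.001 -1.   ] y [0.978 0.208 0.003] yang 11.99 F [-0.5 -0.3 -0.5] gap 0.0931 q [-0.53  0.43  0.37  2.12 -0.25  0.63  0.22]
```

Request:
play_rows:
  increments:
    - {"hand":1,"translation":[0.3,-0.7,0],"angular":[0,0,0]}
    - {"hand":1,"translation":[0.54,-1.37,0],"angular":[0,0,0]}
    - {"hand":1,"translation":[0.54,-1.37,0],"angular":[0,0,0]}
    - {"hand":1,"translation":[0.54,-1.37,-2],"angular":[0,0,0]}
    - {"hand":1,"translation":[0.54,-1.37,-4],"angular":[0,0,0]}
    - {"hand":1,"translation":[0.54,-1.37,-6],"angular":[0,0,0]}
    - {"hand":1,"translation":[0.54,-1.37,-7.5],"angular":[0,0,0]}
    - {"hand":1,"translation":[0.54,-1.37,-8.3],"angular":[0,0,0]}
    - {"hand":1,"translation":[0.54,-1.37,-8.3],"angular":[0,0,0]}
    - {"hand":1,"translation":[0.54,-1.37,-8.3],"angular":[0,0,0]}

```text
time_s: 4.87
ee_pos: [0.4316, 0.078, 0.0206]
ee_rot: [0.63, 0.777, -0.0, -0.0]
contact_force: [-0.1, 0.3, 0.0]
finger_gap: 0.0929
```

```bash
python3 st.py
python3 - <<'E'
from h import *
for n in("side",):
    im=camera(n); cv2.imwrite(f"pics/{n}2.png",im[...,::-1]); crop(n,im,*((240,180,370,280) if n=='top' else (220,140,380,260)),5,f'{n}2z.png')
E
```

```text
4.87 tcp [0.4316 0.078  0.0206] z [-0. -0. -1.] y [ 0.978  0.206 -0.   ] yang 11.9 F [-0.1  0.3  0. ] gap 0.0929 q [-0.4   0.58  0.25  2.19 -0.36  0.41  0.35]
```

View pics/side2z.png

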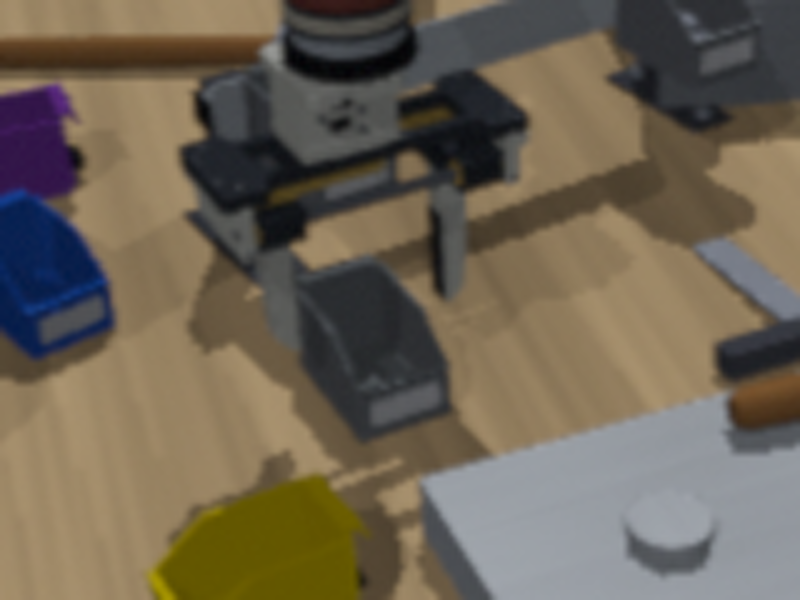

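Request:
play_rows:
  increments:
    - {"hand":-1,"translation":[0,0,0],"angular":[0,0,0]}
    - {"hand":-1,"translation":[0,0,0],"angular":[0,0,0]}
    - {"hand":-1,"translation":[0,0,0],"angular":[0,0,0]}
    - {"hand":-1,"translation":[0,0,0],"angular":[0,0,0]}
    - {"hand":-1,"translation":[0,0,0],"angular":[0,0,0]}
    - {"hand":-1,"translation":[0,0,0],"angular":[0,0,0]}
  squeeze: 40

```text
time_s: 5.42
ee_pos: [0.4323, 0.0785, 0.0209]
ee_rot: [0.63, 0.777, 0.001, 0.001]
contact_force: [0.0, 0.2, 0.8]
finger_gap: 0.0592
```

```bash
python3 st.py
python3 - <<'E'
from h import *
for n in("side",):
    im=camera(n); cv2.imwrite(f"pics/{n}3.png",im[...,::-1]); crop(n,im,*((240,180,370,280) if n=='top' else (220,140,380,260)),5,f'{n}3z.png')
E
```

```text
5.42 tcp [0.4323 0.0785 0.0209] z [ 0.002  0.    -1.   ] y [0.978 0.207 0.002] yang 11.95 F [0.  0.2 0.8] gap 0.0592 q [-0.4   0.58  0.25  2.19 -0.36  0.41  0.35]
```

View pics/side3z.png

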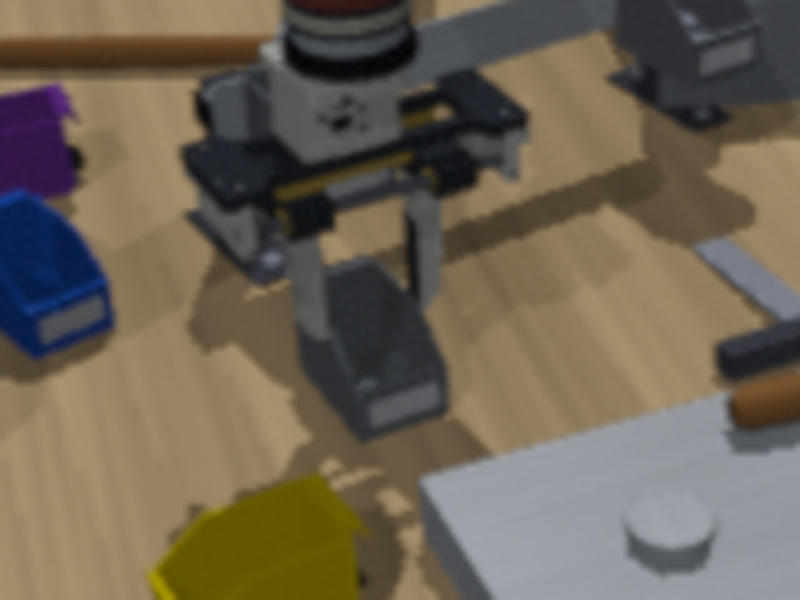

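```bash
cat > plan.py <<'E'
from h import *
from scipy.spatial.transform import Rotation as R
YR=1.8525; EDGE=np.array([.567,.2977,.14])
def rb(yaw,lean): return R.from_euler('z',yaw)*R.from_euler('y',lean)
# grasp: tool in bin frame at grasp
TG=np.array([.0,.0,-.009]); YB0=np.radians(101.95)
Rt0=R.from_quat([.63,.777,0,0])
RTB=R.from_euler('z',YB0).inv()*R.from_euler('z',np.radians(11.95))*R.from_matrix(np.array([[0,1,0],[1,0,0],[0,0,-1.]])) # tool in bin
def tool(lean,seat_off,along=0.):
    """seat_off: (x,z) of lip seat rel. to rail edge in rail frame (m)"""
    b=rb(YR,lean); e=R.from_euler('z',YR)
    seat=EDGE+e.apply([seat_off[0],along,seat_off[1]])
    c=seat-b.apply([.0465,0,.03])
    return c+b.apply(TG), b*RTB, c, b
def rel(target,cur_p,cur_R):
    p,r=target[:2]; return np.round((p-cur_p)*100,2),np.round(np.degrees((r*cur_R.inv()).as_rotvec()),2)
def cur():
    s=state(); return s['ee_pos'],R.from_quat(s['ee_rot'])
E
python3 - <<'E'
from plan import *
p,r=cur();print(p)
for l,o in((0,(-.03,.05)),(.35,(0,.05)),(.35,(0,.025)),(.35,(0,0)),(0,(0,0))):
    t=tool(l,o);print(l,o,rel(t,p,r),np.round(t[0],4))
print(np.degrees((RTB.inv()*R.from_euler('z',YB0).inv()*r).magnitude()))
E
```

```text
[0.43232808 0.07851035 0.02084237]
0 (-0.03, 0.05) (array([15.59, 14.57, 13.02]), array([-0.02,  0.09,  4.18])) [0.5883 0.2242 0.151 ]
0.35 (0, 0.05) (array([15.05, 16.44, 14.85]), array([-19.48,  -4.78,   4.12])) [0.5829 0.2429 0.1693]
0.35 (0, 0.025) (array([15.05, 16.44, 12.35]), array([-19.48,  -4.78,   4.12])) [0.5829 0.2429 0.1443]
0.35 (0, 0) (array([15.05, 16.44,  9.85]), array([-19.48,  -4.78,   4.12])) [0.5829 0.2429 0.1193]
0 (0, 0) (array([14.76, 17.45,  8.02]), array([-0.02,  0.09,  4.18])) [0.5799 0.253  0.101 ]
0.09541928657295258
```

Request:
play_rows:
  increments:
    - {"hand":-1,"translation":[0,0,3],"angular":[0,0,0]}
    - {"hand":-1,"translation":[0,0,7],"angular":[0,0,0]}
    - {"hand":-1,"translation":[0,0,11],"angular":[0,0,1]}
    - {"hand":-1,"translation":[2,1,14.5],"angular":[-3,-0.7,2]}
    - {"hand":-1,"translation":[4.5,3,16.5],"angular":[-6,-1.5,3]}
    - {"hand":-1,"translation":[7,5.5,17],"angular":[-9,-2.2,4]}
    - {"hand":-1,"translation":[9.5,8,17],"angular":[-12,-3,4.12]}
    - {"hand":-1,"translation":[12,10.5,17],"angular":[-15,-3.7,4.12]}
    - {"hand":-1,"translation":[14,12.5,17],"angular":[-18,-4.4,4.12]}
    - {"hand":-1,"translation":[15.05,14.5,16.5],"angular":[-19.48,-4.78,4.12]}
    - {"hand":-1,"translation":[15.05,16,16],"angular":[-19.48,-4.78,4.12]}
    - {"hand":-1,"translation":[15.05,16.44,15],"angular":[-19.48,-4.78,4.12]}

```text
time_s: 6.47
ee_pos: [0.5813, 0.2468, 0.169]
ee_rot: [0.59, 0.789, -0.105, 0.138]
contact_force: [0.5, -4.7, 9.5]
finger_gap: 0.0589
```

```bash
python3 st.py
python3 - <<'E'
from plan import *
p,r=cur();print(rel(tool(.35,(0,.05)),p,r))
E
```

```text
6.47 tcp [0.5813 0.2468 0.169 ] z [ 0.094 -0.328 -0.94 ] y [ 0.959  0.282 -0.002] yang 16.39 F [ 0.5 -4.7  9.5] gap 0.0589 q [-0.9   0.7   0.51  1.46  0.02  1.12 -0.2 ]
(array([ 0.16, -0.39,  0.03]), array([-0.06, -0.15, -0.25]))
```

Request:
play_rows:
  increments:
    - {"hand":-1,"translation":[0,0,0],"angular":[0,0,0]}
    - {"hand":-1,"translation":[0,0,0],"angular":[0,0,0]}
    - {"hand":-1,"translation":[0,0,0],"angular":[0,0,0]}

```text
time_s: 6.72
ee_pos: [0.5813, 0.2399, 0.1709]
ee_rot: [0.593, 0.786, -0.106, 0.138]
contact_force: [-0.1, 0.0, -1.4]
finger_gap: 0.0593
```

```bash
python3 st.py
cat > look.py <<'E'
import sys
from plan import *
k=sys.argv[1]
p,r=cur();print(rel(tool(.35,(0,.05)),p,r))
c=p+ (r*RTB.inv()).apply(-TG); b=r*RTB.inv()
for n in("top","side"):
    im=camera(n); cv2.imwrite(f"pics/{n}{k}.png",im[...,::-1])
    pts=proj(n,np.vstack([b.apply(binpts())+c,b.apply(LIP)+c]))
    ed=proj(n,EDGE+R.from_euler('z',YR).apply([[-.0015,y,0] for y in np.linspace(-.15,.15,31)]))
    crop(n,im,*((190,100,340,230) if n=='top' else (250,90,410,220)),5,f'{n}{k}z.png',np.vstack([pts,ed]))
E
python3 look.py 4
```

```text
6.72 tcp [0.5813 0.2399 0.1709] z [ 0.091 -0.331 -0.939] y [ 0.962  0.273 -0.003] yang 15.86 F [-0.1  0.  -1.4] gap 0.0593 q [-0.89  0.7   0.52  1.46  0.02  1.12 -0.2 ]
(array([ 0.16,  0.3 , -0.16]), array([ 0.05, -0.15,  0.28]))
```

View pics/side4z.png

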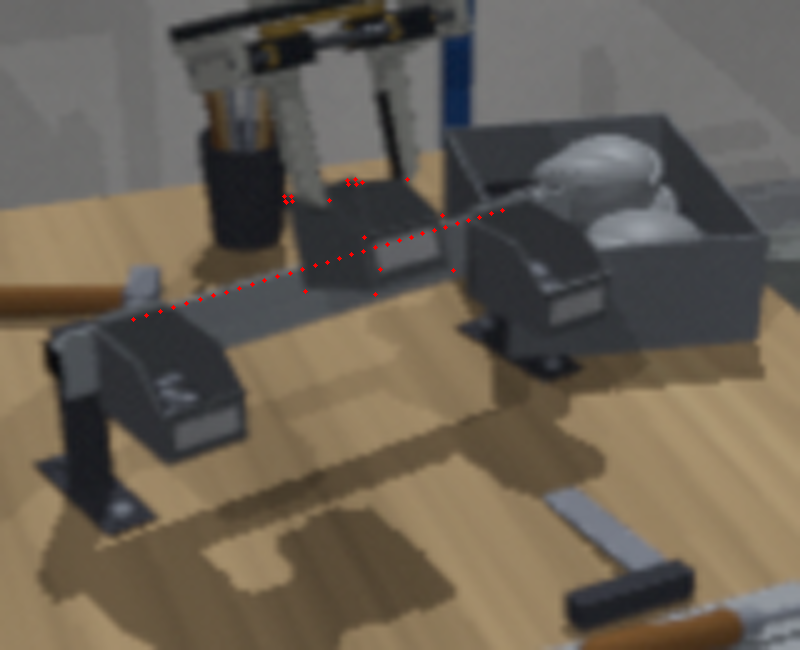

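View pics/top4z.png

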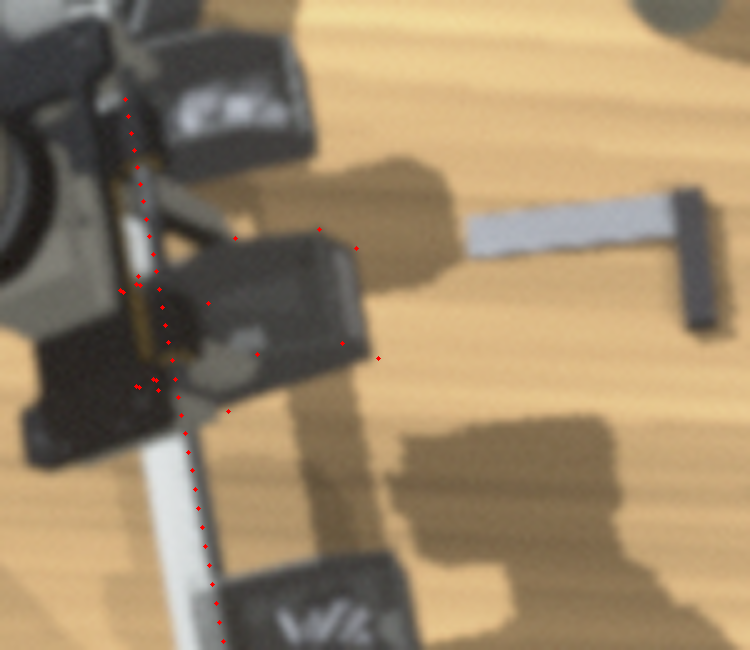

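Run:
```python
from plan import *
for i in range(4):
    p,r=cur();print(p,*rel(tool(.35,(0,.012)),p,r)); camera('top')
```

```text
[0.58166479 0.24076229 0.1711937 ] [ 0.12  0.21 -3.99] [-0.   -0.1   0.23]
[0.58176415 0.24123696 0.17117188] [ 0.11  0.17 -3.99] [-0.01 -0.09  0.19]
[0.58184256 0.24162521 0.17111464] [ 0.1   0.13 -3.98] [-0.02 -0.08  0.16]
[0.58185457 0.24200942 0.17101417] [ 0.1   0.09 -3.97] [-0.02 -0.08  0.12]
```

Request:
play_rows:
  increments:
    - {"hand":-1,"translation":[0,0,-1],"angular":[0,0,0]}
    - {"hand":-1,"translation":[0,0,-2],"angular":[0,0,0]}
    - {"hand":-1,"translation":[0,0,-3],"angular":[0,0,0]}
    - {"hand":-1,"translation":[0,0,-3.7],"angular":[0,0,0]}
    - {"hand":-1,"translation":[0,0,-4.1],"angular":[0,0,0]}
    - {"hand":-1,"translation":[0,0,-4.1],"angular":[0,0,0]}
    - {"hand":-1,"translation":[0,0,-4.1],"angular":[0,0,0]}
    - {"hand":-1,"translation":[0,0,-4.1],"angular":[0,0,0]}

```text
time_s: 7.68
ee_pos: [0.5824, 0.2428, 0.1299]
ee_rot: [0.592, 0.787, -0.105, 0.139]
contact_force: [-0.1, 0.0, -1.2]
finger_gap: 0.059
```

```bash
python3 st.py; python3 look.py 5
```

```text
7.68 tcp [0.5824 0.2428 0.1299] z [ 0.095 -0.33  -0.939] y [ 0.961  0.277 -0.001] yang 16.09 F [-0.1  0.  -1.2] gap 0.059 q [-0.89  0.74  0.5   1.5   0.01  1.04 -0.22]
(array([0.04, 0.01, 3.94]), array([ 0.01, -0.03,  0.05]))
```

View pics/side5z.png

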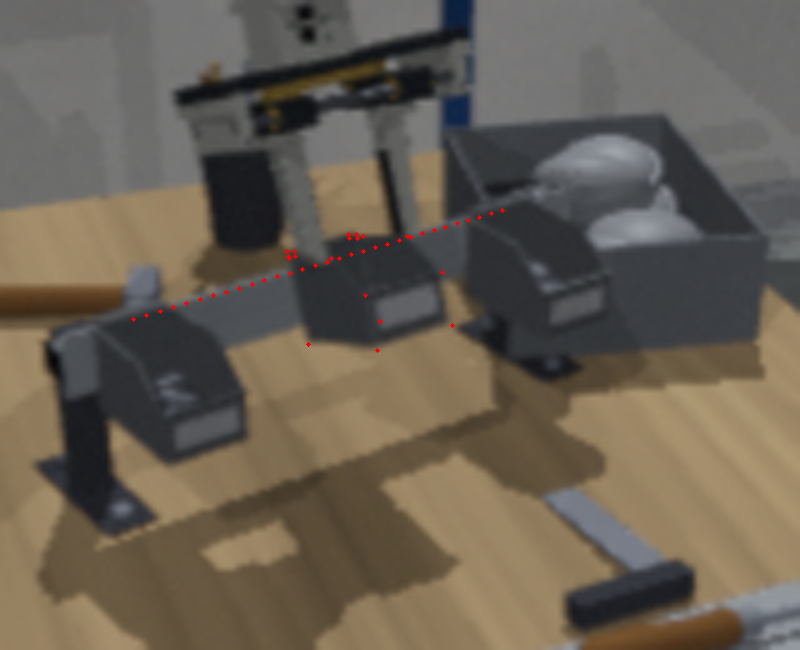

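View pics/top5z.png

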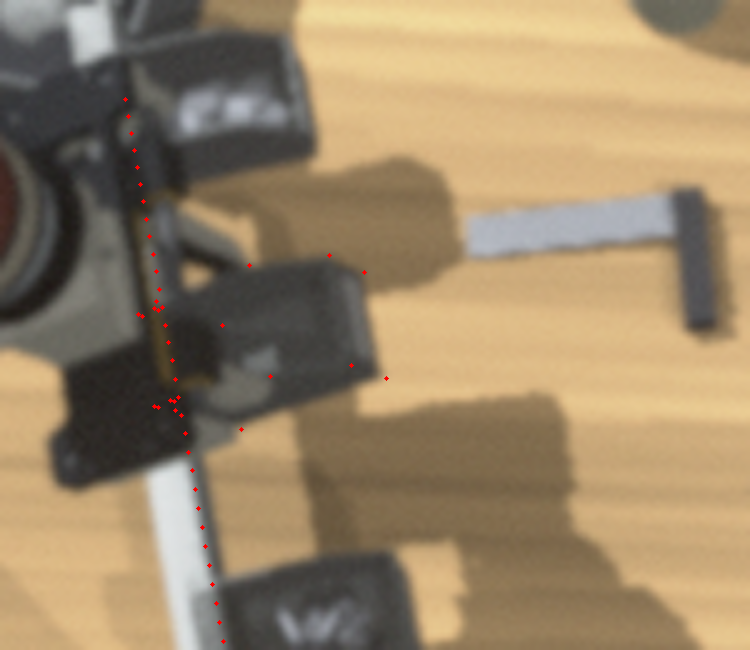

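Request:
play_rows:
  increments:
    - {"hand":-1,"translation":[0,0,-0.15],"angular":[0,0,0]}
    - {"hand":-1,"translation":[0,0,-0.3],"angular":[0,0,0]}
    - {"hand":-1,"translation":[0,0,-0.45],"angular":[0,0,0]}
    - {"hand":-1,"translation":[0,0,-0.6],"angular":[0,0,0]}
    - {"hand":-1,"translation":[0,0,-0.6],"angular":[0,0,0]}
    - {"hand":-1,"translation":[0,0,-0.6],"angular":[0,0,0]}

```text
time_s: 8.28
ee_pos: [0.5819, 0.2427, 0.1234]
ee_rot: [0.592, 0.787, -0.105, 0.139]
contact_force: [-0.0, -0.6, -1.0]
finger_gap: 0.0592
```

```bash
python3 st.py
python3 - <<'E'
from plan import *
p,r=cur();print(p,*rel(tool(.35,(0,0)),p,r))
E
```

```text
8.28 tcp [0.5819 0.2427 0.1234] z [ 0.093 -0.33  -0.939] y [ 0.961  0.277 -0.002] yang 16.09 F [-0.  -0.6 -1. ] gap 0.0592 q [-0.89  0.75  0.5   1.51  0.01  1.02 -0.22]
[0.58189196 0.24269771 0.12335187] [ 0.1   0.02 -0.4 ] [ 0.03 -0.1   0.05]
```

Request:
play_rows:
  increments:
    - {"hand":-1,"translation":[0,0,-0.15],"angular":[0,0,0]}
    - {"hand":-1,"translation":[0,0,-0.3],"angular":[0,0,0]}
    - {"hand":-1,"translation":[0,0,-0.45],"angular":[0,0,0]}
    - {"hand":-1,"translation":[0,0,-0.45],"angular":[0,0,0]}
    - {"hand":-1,"translation":[0,0,-0.45],"angular":[0,0,0]}

```text
time_s: 8.7
ee_pos: [0.5823, 0.2421, 0.1194]
ee_rot: [0.592, 0.787, -0.105, 0.139]
contact_force: [0.1, -2.3, 1.0]
finger_gap: 0.059
```

```bash
python3 st.py; python3 look.py 6
```

```text
8.7 tcp [0.5823 0.2421 0.1194] z [ 0.094 -0.331 -0.939] y [ 0.961  0.277 -0.001] yang 16.07 F [ 0.1 -2.3  1. ] gap 0.059 q [-0.89  0.75  0.5   1.52  0.01  1.02 -0.22]
(array([0.05, 0.08, 4.99]), array([ 0.07, -0.05,  0.07]))
```

View pics/side6z.png

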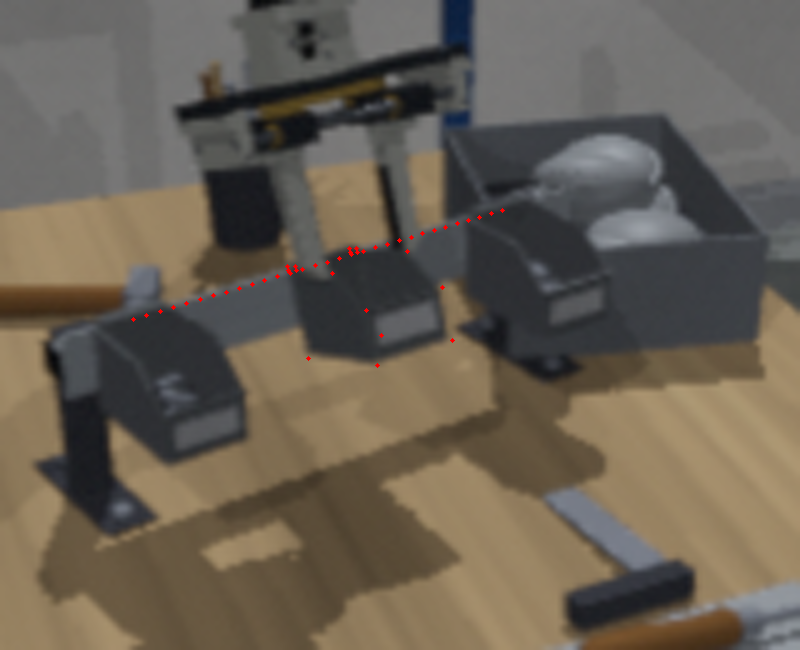

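Request:
play_rows:
  increments:
    - {"hand":-1,"translation":[0,-0.05,-0.1],"angular":[0,0,0]}
    - {"hand":-1,"translation":[0,-0.1,-0.2],"angular":[0,0,0]}
    - {"hand":-1,"translation":[0,-0.1,-0.3],"angular":[0,0,0]}
    - {"hand":-1,"translation":[0,-0.1,-0.3],"angular":[0,0,0]}

```text
time_s: 9.13
ee_pos: [0.5826, 0.2415, 0.1167]
ee_rot: [0.592, 0.787, -0.105, 0.139]
contact_force: [0.2, -1.2, 4.6]
finger_gap: 0.0592
```

```bash
python3 st.py
```

```text
9.13 tcp [0.5826 0.2415 0.1167] z [ 0.095 -0.33  -0.939] y [ 0.961  0.277 -0.   ] yang 16.09 F [ 0.2 -1.2  4.6] gap 0.0592 q [-0.89  0.76  0.5   1.52  0.01  1.01 -0.22]
```

Request:
play_rows:
  increments:
    - {"hand":-1,"translation":[0,0,-0.1],"angular":[0,0,0]}
    - {"hand":-1,"translation":[0,0,-0.2],"angular":[0,0,0]}
    - {"hand":-1,"translation":[0,0,-0.2],"angular":[0,0,0]}

```text
time_s: 9.38
ee_pos: [0.5829, 0.2412, 0.1148]
ee_rot: [0.592, 0.787, -0.105, 0.139]
contact_force: [1.6, -1.9, 5.6]
finger_gap: 0.0589
```

```bash
python3 st.py; python3 look.py 7
```

```text
9.38 tcp [0.5829 0.2412 0.1148] z [ 0.095 -0.33  -0.939] y [0.961 0.277 0.   ] yang 16.06 F [ 1.6 -1.9  5.6] gap 0.0589 q [-0.89  0.76  0.5   1.52  0.01  1.   -0.22]
(array([-0.  ,  0.17,  5.46]), array([0.04, 0.02, 0.08]))
```

View pics/side7z.png

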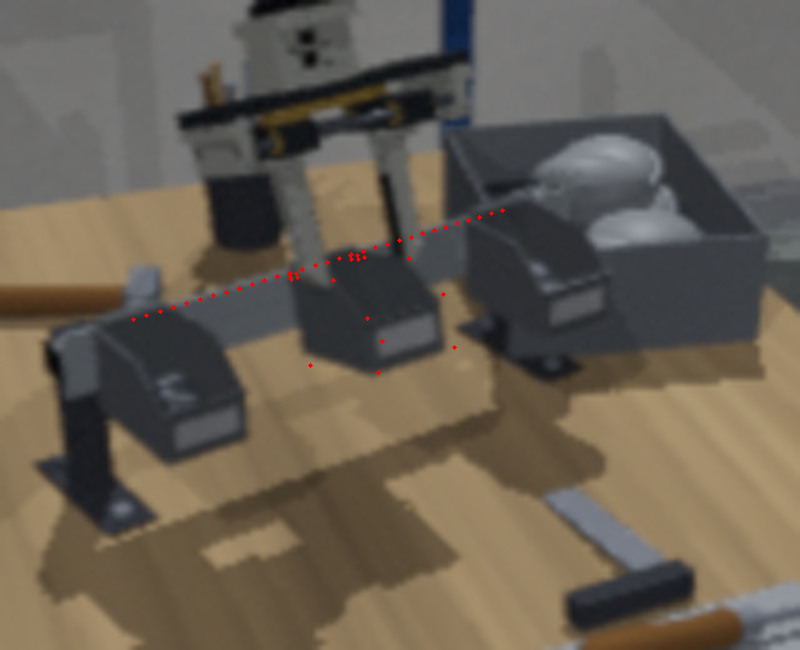

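View pics/top7z.png

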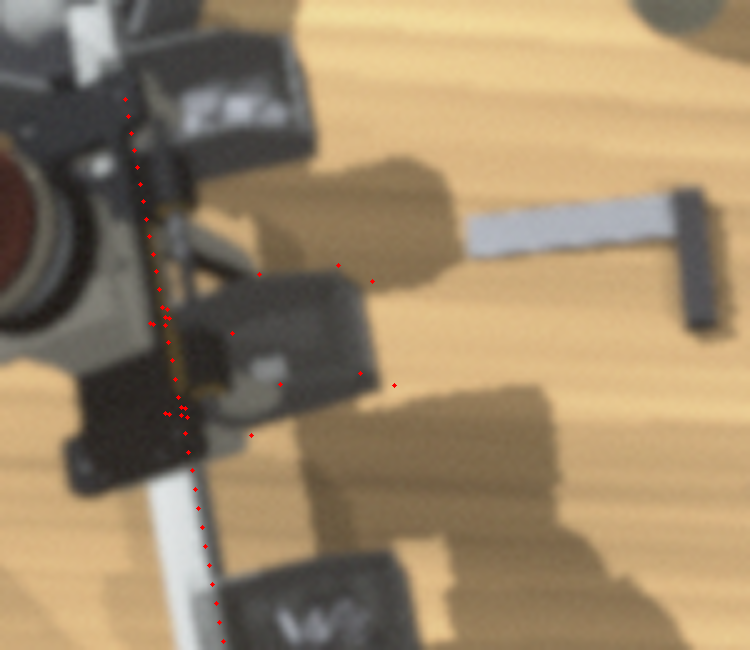

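Run:
```python
from plan import *
p,r=cur();print(p)
for l in(.28,.2,.15,.1,.05,0,-.03):
    t=tool(l,(0,0));t=(t[0]+[0,-.0015,-.003],t[1]);print(l,*rel(t,p,r))
```

```text
[0.58285155 0.24123842 0.11478508]
0.28 [-0.04  0.17 -0.24] [3.89 1.13 0.08]
0.2 [-0.1   0.37 -0.68] [8.29 2.41 0.08]
0.15 [-0.14  0.52 -0.94] [11.04  3.2   0.08]
0.1 [-0.19  0.68 -1.19] [13.8   3.99  0.08]
0.05 [-0.24  0.85 -1.44] [16.55  4.79  0.08]
0 [-0.29  1.03 -1.68] [19.3   5.58  0.08]
-0.03 [-0.33  1.14 -1.82] [20.95  6.06  0.08]
```

Request:
play_rows:
  increments:
    - {"hand":-1,"translation":[-0.04,0.17,-0.24],"angular":[3.9,1.1,0]}
    - {"hand":-1,"translation":[-0.1,0.37,-0.68],"angular":[8.3,2.4,0]}
    - {"hand":-1,"translation":[-0.14,0.52,-0.94],"angular":[11,3.2,0]}
    - {"hand":-1,"translation":[-0.14,0.52,-0.94],"angular":[11,3.2,0]}
    - {"hand":-1,"translation":[-0.14,0.52,-0.94],"angular":[11,3.2,0]}
  squeeze: 50

```text
time_s: 9.9
ee_pos: [0.5819, 0.246, 0.1061]
ee_rot: [0.6, 0.796, -0.045, 0.06]
contact_force: [0.6, -1.9, 7.3]
finger_gap: 0.059
```

```bash
python3 st.py; python3 look.py 8
```

```text
9.9 tcp [0.5819 0.246  0.1061] z [ 0.042 -0.143 -0.989] y [0.961 0.276 0.001] yang 16.01 F [ 0.6 -1.9  7.3] gap 0.059 q [-0.74  0.71  0.39  1.56 -0.12  0.94 -0.08]
(array([ 0.09, -0.31,  6.33]), array([-11.02,  -3.13,   0.13]))
```

View pics/side8z.png

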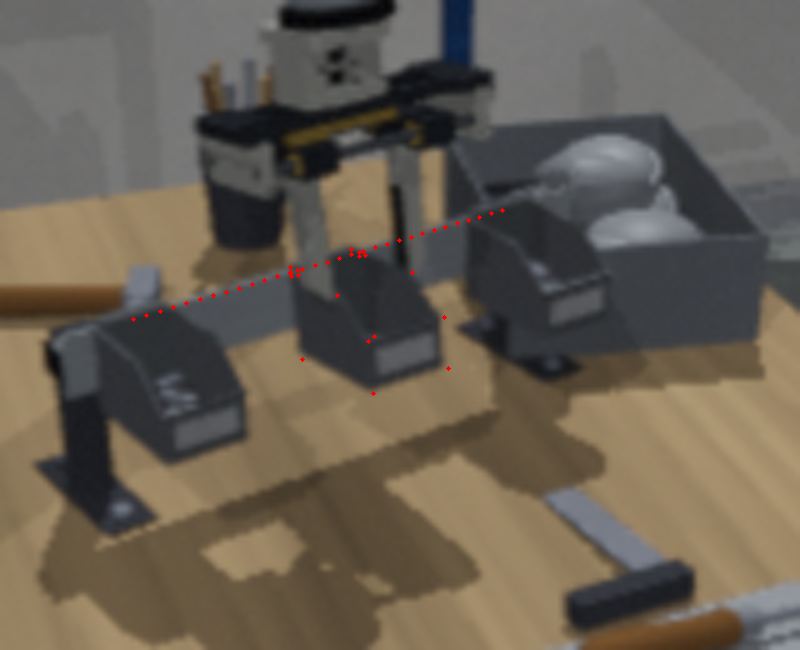

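Request:
play_rows:
  increments:
    - {"hand":-1,"translation":[-0.05,0.16,-0.35],"angular":[2.8,0.8,0]}
    - {"hand":-1,"translation":[-0.1,0.33,-0.7],"angular":[5.5,1.6,0]}
    - {"hand":-1,"translation":[-0.15,0.5,-1.0],"angular":[8.3,2.4,0]}
    - {"hand":-1,"translation":[-0.18,0.6,-1.2],"angular":[10,2.9,0]}
    - {"hand":-1,"translation":[-0.18,0.6,-1.3],"angular":[10,2.9,0]}
    - {"hand":-1,"translation":[-0.18,0.6,-1.3],"angular":[10,2.9,0]}
  squeeze: 60

```text
time_s: 10.5
ee_pos: [0.5804, 0.2522, 0.0977]
ee_rot: [0.601, 0.799, 0.011, -0.013]
contact_force: [-7.0, -5.1, 27.5]
finger_gap: 0.0585
```

```bash
python3 st.py; python3 look.py 9
```

```text
10.5 tcp [0.5804 0.2522 0.0977] z [-0.007  0.032 -0.999] y [0.961 0.277 0.002] yang 16.06 F [-7.  -5.1 27.5] gap 0.0585 q [-0.58  0.68  0.26  1.59 -0.26  0.9   0.07]
(array([ 0.25, -0.93,  7.16]), array([-21.11,  -5.98,   0.06]))
```

View pics/side9z.png

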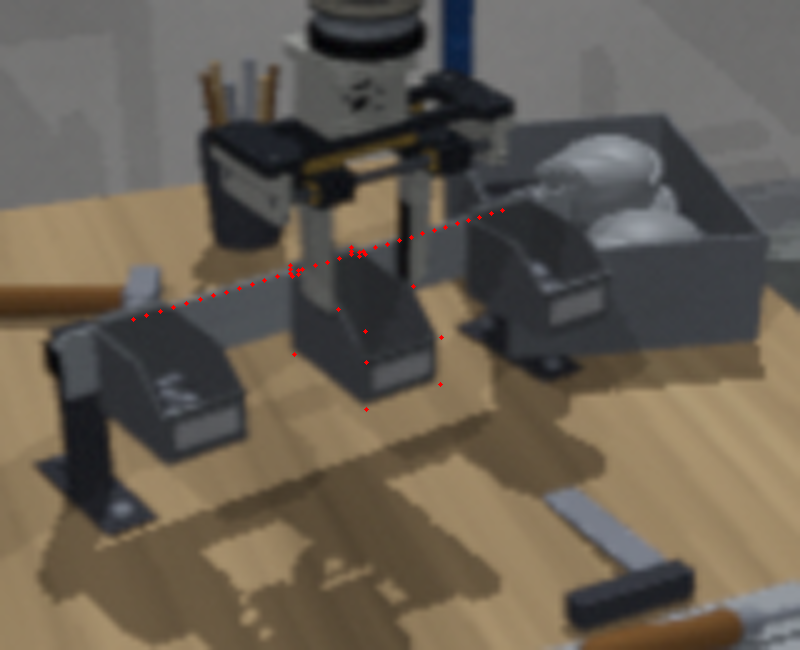

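View pics/top9z.png

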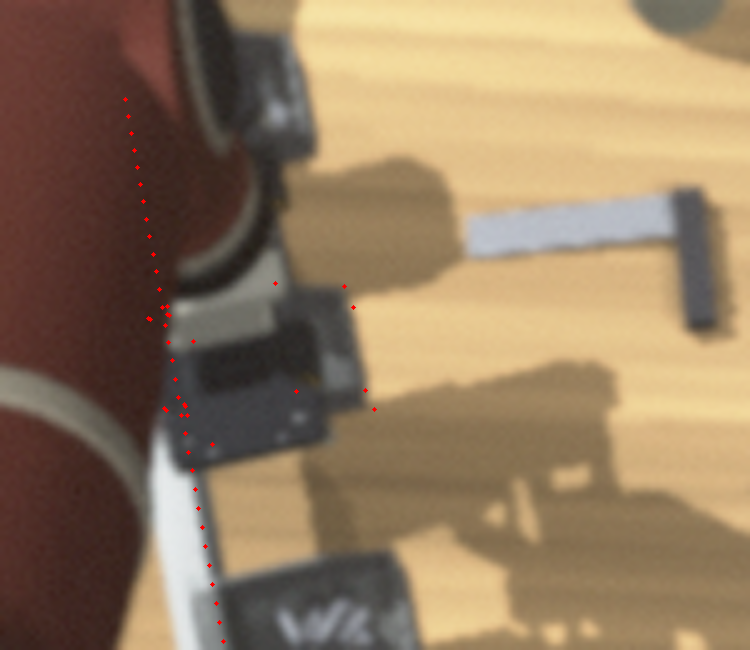

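```bash
cat > lean.py <<'E'
import sys
from plan import *
from edge import gradim,score,contour
k=sys.argv[1];G=gradim('side',f'pics/side{k}.png')
# front panel outline in bin frame
FP=np.array([(-45,y,z) for y in(-30,30) for z in(-30,6)])/1e3
best=[]
for l in np.arange(-.1,.4,.02):
  for al in np.arange(-.006,.0061,.002):
   for dx in(-.004,-.002,0,.002,.004):
    for dz in(-.002,0,.002):
     t=tool(l,(dx,dz),al);g=t[3].apply(FP)+t[2];best.append((score('side',G,g),round(l,2),al,dx,dz))
best.sort(reverse=True)
for l in sorted(set(b[1] for b in best)): print(l,round(max(b[0] for b in best if b[1]==l),1),end=' | ')
print(best[:3])
E
for k in 5 8 9; do python3 lean.py $k; done
```

```text
-0.1 39.0 | -0.08 47.0 | -0.06 54.3 | -0.04 59.4 | -0.02 61.0 | 0.0 60.7 | 0.02 60.5 | 0.04 60.4 | 0.06 59.9 | 0.08 59.9 | 0.1 59.4 | 0.12 55.0 | 0.14 50.7 | 0.16 50.8 | 0.18 50.7 | 0.2 51.1 | 0.22 51.5 | 0.24 51.8 | 0.26 50.1 | 0.28 50.3 | 0.3 57.0 | 0.32 64.6 | 0.34 71.1 | 0.36 75.6 | 0.38 77.7 | [(np.float32(77.7225), np.float64(0.38), np.float64(-0.004), 0.004, 0.002), (np.float32(77.69307), np.float64(0.38), np.float64(-0.002), 0.004, 0.002), (np.float32(77.296295), np.float64(0.38), np.float64(-0.006), 0.004, 0.002)]
-0.1 75.1 | -0.08 82.3 | -0.06 88.5 | -0.04 93.2 | -0.02 96.1 | 0.0 96.6 | 0.02 94.8 | 0.04 93.3 | 0.06 92.0 | 0.08 91.4 | 0.1 90.3 | 0.12 89.0 | 0.14 87.9 | 0.16 86.9 | 0.18 85.8 | 0.2 82.3 | 0.22 75.8 | 0.24 66.9 | 0.26 62.3 | 0.28 62.3 | 0.3 62.3 | 0.32 61.7 | 0.34 62.0 | 0.36 61.4 | 0.38 60.8 | [(np.float32(96.59783), np.float64(0.0), np.float64(-0.006), 0.004, 0.002), (np.float32(96.07591), np.float64(-0.02), np.float64(-0.006), 0.004, 0.002), (np.float32(94.76747), np.float64(0.02), np.float64(-0.004), 0.002, 0.002)]
-0.1 94.8 | -0.08 93.5 | -0.06 92.3 | -0.04 91.2 | -0.02 90.1 | 0.0 89.8 | 0.02 88.8 | 0.04 88.2 | 0.06 86.6 | 0.08 82.4 | 0.1 76.2 | 0.12 68.1 | 0.14 62.2 | 0.16 62.4 | 0.18 62.0 | 0.2 62.4 | 0.22 66.3 | 0.24 68.1 | 0.26 68.2 | 0.28 67.8 | 0.3 67.8 | 0.32 72.6 | 0.34 75.5 | 0.36 75.6 | 0.38 75.7 | [(np.float32(94.79742), np.float64(-0.1), np.float64(-0.006), 0.004, -0.002), (np.float32(94.309006), np.float64(-0.1), np.float64(-0.002), -0.002, 0.002), (np.float32(94.206085), np.float64(-0.1), np.float64(-0.004), 0.002, 0)]
```

Run:
```python
from plan import *
ns=(-.149,.149)
Pb=np.array([(-45,-30,-30),(-45,30,-30),(-45,30,6),(-45,-30,6),(-12,30,30),(45,30,30)])/1e3
from edge import contour
im=cv2.imread('pics/side9.png')[...,::-1]
pts=[]
for n_ in (pickle.load(open('edge.pkl','rb')),):
    a,b=n_['bolt'],n_['wash']
    m=(a+b)/2
    for q in (a,b,m): pts.append(proj('side',T(Pb,q[0],q[1],YR,.11))-.4)
crop('side',im,265,110,385,200,6.6,'s9zz.png',np.vstack(pts))
```

```text
(no output)
```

View pics/s9zz.png

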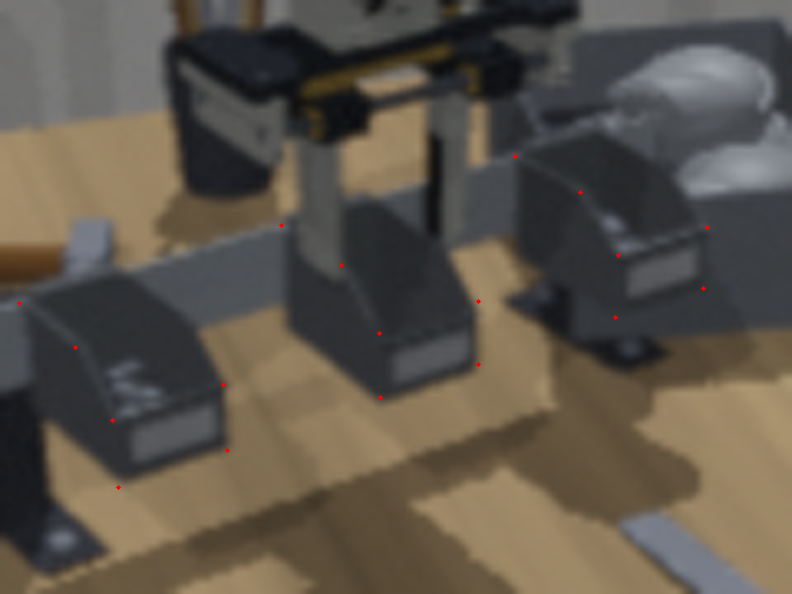

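Request:
play_rows:
  increments:
    - {"hand":-1,"translation":[0,0,0.2],"angular":[-0.8,-0.2,0]}
    - {"hand":-1,"translation":[0,0,0.3],"angular":[-1.7,-0.5,0]}
    - {"hand":-1,"translation":[0,0,0.3],"angular":[-1.7,-0.5,0]}
    - {"hand":-1,"translation":[0,0,0.3],"angular":[-1.7,-0.5,0]}

```text
time_s: 10.93
ee_pos: [0.5805, 0.2511, 0.0981]
ee_rot: [0.601, 0.799, -0.0, 0.001]
contact_force: [-2.6, -5.5, 17.2]
finger_gap: 0.0585
```

```bash
python3 st.py; python3 look.py 10;  cat > nb.py <<'E'
import sys
from plan import *
k=sys.argv[1]
Pb=np.array([(-45,-30,-30),(-45,30,-30),(-45,30,6),(-45,-30,6),(-12,30,30),(45,30,30)])/1e3
im=cv2.imread(f'pics/side{k}.png')[...,::-1]
e=pickle.load(open('edge.pkl','rb'));a,b=e['bolt'],e['wash'];m=(a+b)/2
crop('side',im,265,110,385,200,6.6,f's{k}zz.png',np.vstack([proj('side',T(Pb,q[0],q[1],YR,.11))-.4 for q in(a,b,m)]))
E
python3 nb.py 10
```

```text
10.93 tcp [0.5805 0.2511 0.0981] z [ 0.002 -0.001 -1.   ] y [0.961 0.277 0.001] yang 16.05 F [-2.6 -5.5 17.2] gap 0.0585 q [-0.61  0.69  0.29  1.59 -0.23  0.9   0.04]
(array([ 0.23, -0.82,  7.12]), array([-19.19,  -5.46,   0.07]))
```

View pics/s10zz.png

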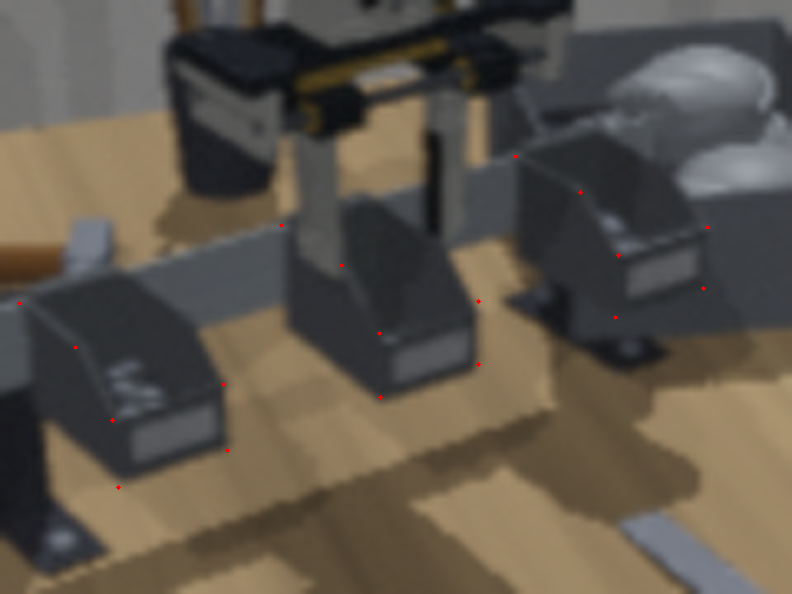

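Request:
play_rows:
  increments:
    - {"hand":-1,"translation":[0,0,0.2],"angular":[0,0,0]}
    - {"hand":-1,"translation":[0,0,0.4],"angular":[0,0,0]}
    - {"hand":-1,"translation":[0,0,0.5],"angular":[0,0,0]}
    - {"hand":-1,"translation":[0,0,0.5],"angular":[0,0,0]}

```text
time_s: 11.37
ee_pos: [0.58, 0.252, 0.0995]
ee_rot: [0.601, 0.799, -0.0, 0.0]
contact_force: [3.6, -3.3, 2.7]
finger_gap: 0.0586
```

```bash
python3 st.py; python3 look.py 11; python3 nb.py 11
```

```text
11.37 tcp [0.58   0.252  0.0995] z [ 0.    -0.001 -1.   ] y [ 0.961  0.277 -0.   ] yang 16.07 F [ 3.6 -3.3  2.7] gap 0.0586 q [-0.61  0.69  0.29  1.58 -0.23  0.91  0.04]
(array([ 0.29, -0.91,  6.98]), array([-19.2 ,  -5.55,   0.07]))
```

View pics/s11zz.png

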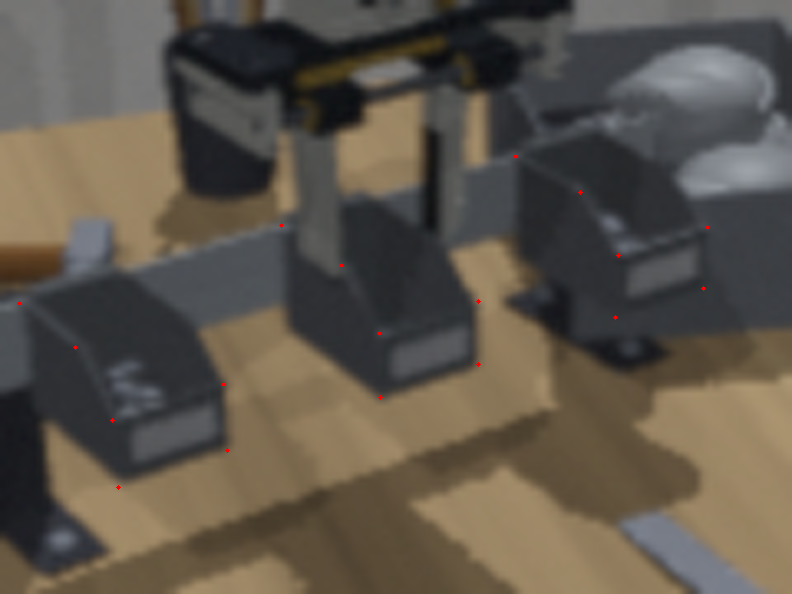

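Request:
play_rows:
  increments:
    - {"hand":0.9,"translation":[0,0,0],"angular":[0,0,0]}
    - {"hand":0.9,"translation":[0,0,0],"angular":[0,0,0]}
    - {"hand":0.9,"translation":[0,0,0],"angular":[0,0,0]}
    - {"hand":0.9,"translation":[0,0,0],"angular":[0,0,0]}
    - {"hand":0.9,"translation":[0,0,2],"angular":[0,0,0]}
    - {"hand":0.9,"translation":[0,0,5],"angular":[0,0,0]}
    - {"hand":0.9,"translation":[0,0,9],"angular":[0,0,0]}
    - {"hand":0.9,"translation":[0,0,13],"angular":[0,0,0]}
    - {"hand":0.9,"translation":[0,-3,15],"angular":[0,0,-5]}
    - {"hand":0.9,"translation":[0,-7,15],"angular":[0,0,-12]}
    - {"hand":0.9,"translation":[0,-11,15],"angular":[0,0,-19]}
    - {"hand":0.9,"translation":[0,-15,15],"angular":[0,0,-26]}

```text
time_s: 12.47
ee_pos: [0.5781, 0.1029, 0.25]
ee_rot: [0.766, 0.642, 0.0, -0.002]
contact_force: [1.2, -0.3, 0.6]
finger_gap: 0.0884
```

```bash
python3 st.py; python3 look.py 12; python3 nb.py 12
```

```text
12.47 tcp [0.5781 0.1029 0.25  ] z [-0.002  0.003 -1.   ] y [ 0.985 -0.175 -0.002] yang -10.06 F [ 1.2 -0.3  0.6] gap 0.0884 q [-0.5   0.49  0.46  1.52 -0.23  1.19 -0.17]
(array([ 0.48, 14.  , -8.07]), array([-20.34,  -1.21,  25.95]))
```

View pics/s12zz.png

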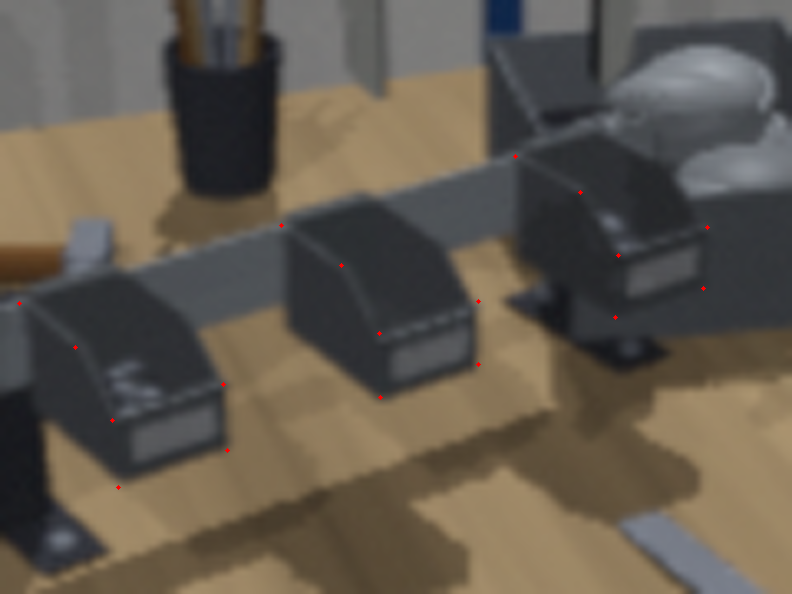

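View pics/top12z.png

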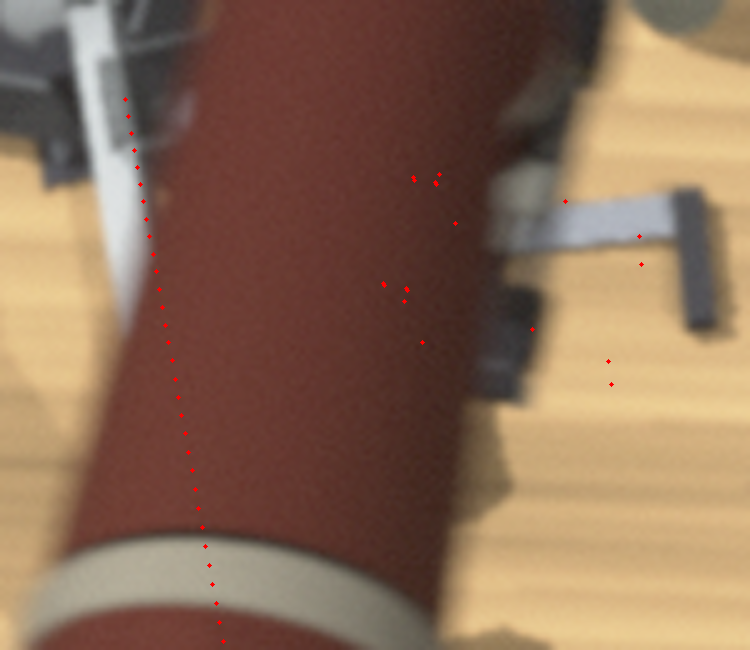

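```bash
cat > cap.py <<'E'
from h import *
from edge import gradim,score
from scipy.optimize import minimize
a=np.linspace(0,2*np.pi,48,endpoint=False)
prof=[(23,0),(23,8)]+[(23*np.cos(t),8+12*np.sin(t)) for t in np.linspace(0,1.5,8)]
C=np.array([(r*np.cos(t),r*np.sin(t),z) for r,z in prof for t in a])/1e3
G={n:gradim(n,f'pics/{n}0.png') for n in('top','side')}
for sel in(('top','side'),('top',),('side',)):
    best=None
    for dx in(-.4,0,.4):
        for dy in(-.4,0,.4):
            x0=np.array([49.5+dx,-28.7+dy]);r=minimize(lambda q:-sum(score(n,G[n],C+[q[0]/100,q[1]/100,.04]) for n in sel),x0,method='Nelder-Mead',options=dict(initial_simplex=x0+np.array([[0,0],[.4,0],[0,.4]])))
            if best is None or r.fun<best.fun:best=r
    print(sel,best.x,best.fun)
    if len(sel)==2:q=best.x/100
for n,w in(('top',(370,120,490,240)),('side',(320,200,440,310))):
    im=cv2.imread(f'pics/{n}0.png')[...,::-1]
    h=cv2.convexHull(proj(n,C+[q[0],q[1],.04]).astype(np.float32))[:,0]
    crop(n,im,*w,5,f'c_{n}.png',h)
E
python3 cap.py
```

```text
('top', 'side') [ 49.51018521 -28.79631159] -173.8367919921875
('top',) [ 49.41099178 -28.84862772] -59.56995391845703
('side',) [ 49.54447472 -28.77581097] -115.78023529052734
```

View pics/c_top.png

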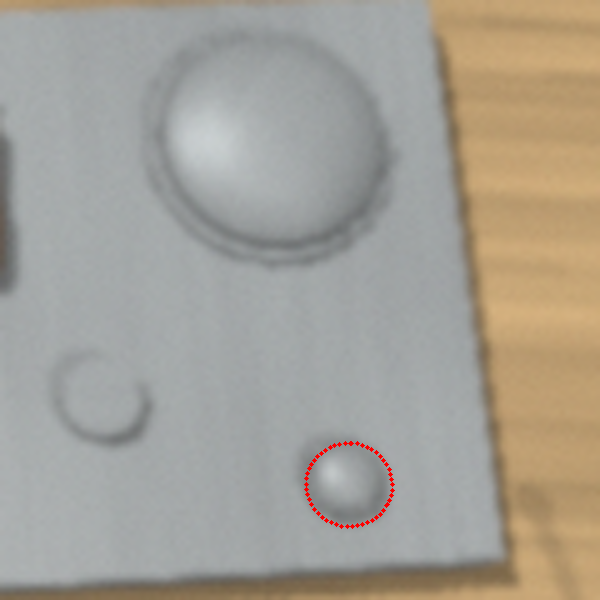

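View pics/c_side.png

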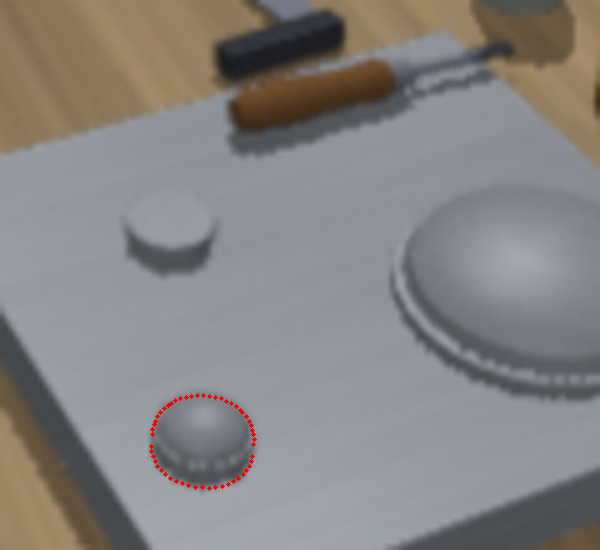

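Request:
play_rows:
  increments:
    - {"hand":0.9,"translation":[-0.8,-3.8,0],"angular":[0,0,-6]}
    - {"hand":0.9,"translation":[-1.6,-7.6,0],"angular":[0,0,-12]}
    - {"hand":0.9,"translation":[-2.4,-11.4,0],"angular":[0,0,-18]}
    - {"hand":0.9,"translation":[-3.2,-15.2,0],"angular":[0,0,-24]}
    - {"hand":0.9,"translation":[-4,-19,0],"angular":[0,0,-30]}
    - {"hand":0.9,"translation":[-4.9,-22.8,0],"angular":[0,0,-36]}
    - {"hand":0.9,"translation":[-5.8,-26.6,0],"angular":[0,0,-42]}
    - {"hand":0.9,"translation":[-6.7,-30.4,-1],"angular":[0,0,-48]}
    - {"hand":0.9,"translation":[-7.6,-34.2,-3],"angular":[0,0,-54]}
    - {"hand":0.9,"translation":[-8.3,-37.5,-5.5],"angular":[0,0,-60]}
    - {"hand":0.9,"translation":[-8.5,-39,-9],"angular":[0,0,-64]}
    - {"hand":0.9,"translation":[-8.5,-39,-12],"angular":[0,0,-64]}

```text
time_s: 13.57
ee_pos: [0.4919, -0.2914, 0.1282]
ee_rot: [0.991, 0.136, -0.0, 0.0]
contact_force: [0.0, 0.3, 0.3]
finger_gap: 0.0881
```

Request:
play_rows:
  increments:
    - {"hand":0.9,"translation":[0,0,0],"angular":[0,0,0]}
    - {"hand":0.9,"translation":[0,0,0],"angular":[0,0,0]}
    - {"hand":0.9,"translation":[0,0,0],"angular":[0,0,0]}
    - {"hand":0.9,"translation":[0,0,0],"angular":[0,0,0]}

```text
time_s: 13.9
ee_pos: [0.4958, -0.2868, 0.1318]
ee_rot: [0.99, 0.142, 0.002, -0.0]
contact_force: [-0.4, -0.3, -0.0]
finger_gap: 0.0881
```

```bash
python3 st.py
python3 - <<'E'
from h import *
p=state()['ee_pos']
for n in("side",):
    im=camera(n); cv2.imwrite(f"pics/{n}13.png",im[...,::-1]); crop(n,im,300,180,440,310,5,f'{n}13z.png',proj(n,[[p[0],p[1],p[2]],[p[0],p[1],.06]]))
E
```

```text
13.9 tcp [ 0.4958 -0.2868  0.1318] z [ 0.004  0.001 -1.   ] y [ 0.28 -0.96  0.  ] yang -73.72 F [-0.4 -0.3 -0. ] gap 0.0881 q [ 0.06  0.64  0.71  1.74 -0.5   0.95 -0.32]
```

View pics/side13z.png

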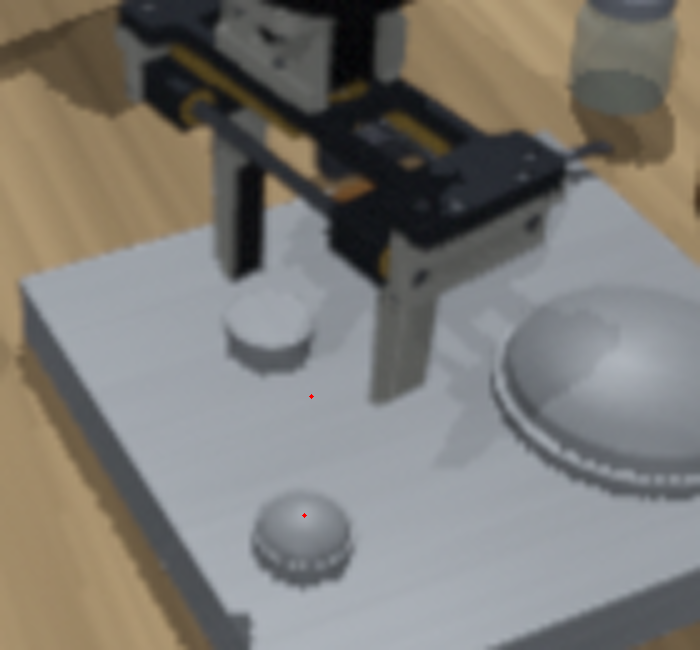

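Run:
```python
from h import *
print((proj('side',[[.4316,.078,z] for z in(.0206,.0406,.05)])-[220,140])*5)
print((proj('side',[[.4958,-.2868,z] for z in(.1318,.15,.16)])-[300,180])*5)
y=np.array([.28,-.96,0])*.044
c=np.array([.4958,-.2868,.1318])
for z in(.1318,.15): print((proj('side',[[*(c+y)[:2],z],[*(c-y)[:2],z]])-[300,180])*5)
```

```text
[[369.39086181 364.49824765]
 [367.47405944 337.42110225]
 [366.56087921 324.51060317]]
[[308.54808935 393.63883743]
 [310.40681651 361.45699128]
 [311.44651318 343.41672131]]
[[376.17630916 453.48812663]
 [245.84397028 338.12851925]]
[[379.02662776 420.8341824 ]
 [246.85054521 306.44725265]]
```

Run:
```python
from h import *
y=np.array([.978,.207,0]);x=np.array([-.207,.978,0]); c=np.array([.4323,.0785,0])
for s in(-.03,-.045,.045):
  for xo in(-.0075,.0075):
    print(s,xo,[( (proj('side',[c+y*s+x*xo+[0,0,z]])-[220,140])*5).round()[0].tolist() for z in(.02,.03,.04,.05)])
```

```text
-0.03 -0.0075 [[331.0, 386.0], [330.0, 372.0], [329.0, 359.0], [327.0, 345.0]]
-0.03 0.0075 [[320.0, 373.0], [319.0, 360.0], [318.0, 346.0], [317.0, 332.0]]
-0.045 -0.0075 [[308.0, 393.0], [307.0, 380.0], [305.0, 366.0], [304.0, 352.0]]
-0.045 0.0075 [[298.0, 381.0], [296.0, 367.0], [295.0, 354.0], [294.0, 340.0]]
0.045 -0.0075 [[442.0, 349.0], [441.0, 335.0], [440.0, 322.0], [440.0, 308.0]]
0.045 0.0075 [[430.0, 337.0], [430.0, 324.0], [429.0, 310.0], [428.0, 297.0]]
```

Run:
```python
from h import *
for n in("side2","side3"):
    im=cv2.imread(f"pics/{n}.png")[...,::-1]; crop('side',im,260,180,325,230,12,n+'zz.png')
```

```text
(no output)
```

View pics/side3zz.png

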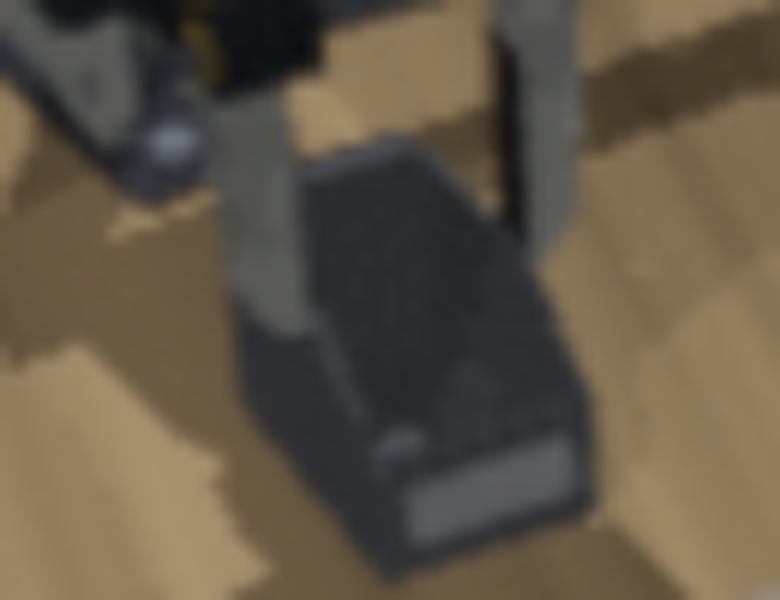

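Run:
```python
from h import *
y=np.array([.978,.207,0]);x=np.array([-.207,.978,0]); c=np.array([.4323,.0785,0])
def on(uv,n,d):
    o,v=ray('side',[uv]);v=v[0];t=(d-(o-c)@n)/(v@n);P=o+t*v-c;return np.round([P@x,P@y,P[2]],4)
for u,v in((310,328),(285,335)):
    for d in(-.0295,-.047): print(u,v,d,on([u/12+260-.5,v/12+180-.5],y,d))
# right finger: bottom near corner inner (530,265), outer (575,225)
for u,v in((530,265),): print(on([u/12+260-.5,v/12+180-.5],y,.0295),on([u/12+260-.5,v/12+180-.5],y,.047))
# bin kink
for u,v in((320,330),(300,185),(385,460),(385,575)): print(on([u/12+260-.5,v/12+180-.5],y,-.0295))
# side13 tips
c=np.array([.4958,-.2868,0]);y=np.array([.28,-.96,0]);x=np.array([.96,.28,0])
for u,v,d in((240,278,-.047),(375,405,.044),(392,400,.06)): print('13',on([u/5+300-.5,v/5+180-.5],y,d))
```

```text
310 328 -0.0295 [-0.0067 -0.0295  0.0569]
310 328 -0.047 [-0.0495 -0.047   0.0885]
285 335 -0.0295 [ 0.0101 -0.0295  0.0449]
285 335 -0.047 [-0.0336 -0.047   0.0771]
[-0.0099  0.0295  0.057 ] [0.0266 0.047  0.03  ]
[-0.0129 -0.0295  0.06  ]
[-0.008  -0.0295  0.0993]
[-0.0469 -0.0295  0.0422]
[-0.0414 -0.0295  0.0037]
13 [-0.0033 -0.047   0.1669]
13 [-0.0045  0.044   0.1624]
13 [-0.011   0.06    0.1806]
```

Request:
play_rows:
  increments:
    - {"hand":0.9,"translation":[0,0,-3],"angular":[0,0,0]}
    - {"hand":0.9,"translation":[0,0,-6],"angular":[0,0,0]}
    - {"hand":0.9,"translation":[0,0,-8],"angular":[0,0,0]}
    - {"hand":0.9,"translation":[0,0,-8.5],"angular":[0,0,0]}
    - {"hand":0.9,"translation":[0,0,-8.5],"angular":[0,0,0]}
    - {"hand":0.9,"translation":[0,0,-8.5],"angular":[0,0,0]}

```text
time_s: 14.45
ee_pos: [0.495, -0.2878, 0.0463]
ee_rot: [0.99, 0.141, 0.001, -0.0]
contact_force: [0.7, 0.8, 0.8]
finger_gap: 0.0885
```

```bash
python3 st.py
python3 - <<'E'
from h import *
p=state()['ee_pos']
for n in("side",):
    im=camera(n); cv2.imwrite(f"pics/{n}14.png",im[...,::-1]); crop(n,im,310,200,420,310,7,f'{n}14z.png')
E
```

```text
14.45 tcp [ 0.495  -0.2878  0.0463] z [ 0.003  0.    -1.   ] y [ 0.278 -0.961  0.   ] yang -73.84 F [0.7 0.8 0.8] gap 0.0885 q [ 0.11  0.74  0.62  1.81 -0.6   0.78 -0.24]
```

View pics/side14z.png

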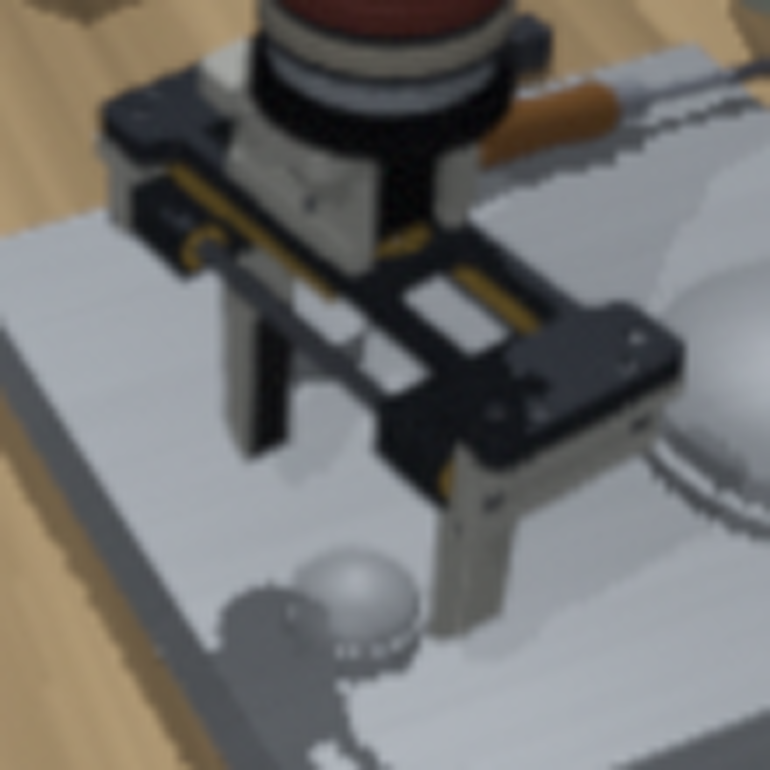

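Request:
play_rows:
  increments:
    - {"hand":0.9,"translation":[0,0,-1.2],"angular":[0,0,0]}
    - {"hand":0.9,"translation":[0,0,-2.0],"angular":[0,0,0]}
    - {"hand":0.9,"translation":[0,0,-2.5],"angular":[0,0,0]}
    - {"hand":0.9,"translation":[0,0,-2.5],"angular":[0,0,0]}
    - {"hand":0.9,"translation":[0,0,-2.5],"angular":[0,0,0]}

```text
time_s: 14.92
ee_pos: [0.4935, -0.2869, 0.0192]
ee_rot: [0.99, 0.14, -0.0, -0.001]
contact_force: [-0.1, -0.8, 1.1]
finger_gap: 0.0881
```

```bash
python3 st.py
python3 - <<'E'
from h import *
p=state()['ee_pos']
for n in("side",):
    im=camera(n); cv2.imwrite(f"pics/{n}15.png",im[...,::-1]); crop(n,im,310,200,420,310,7,f'{n}15z.png')
E
```

```text
14.92 tcp [ 0.4935 -0.2869  0.0192] z [-0.001  0.003 -1.   ] y [ 0.278 -0.961 -0.003] yang -73.88 F [-0.1 -0.8  1.1] gap 0.0881 q [ 0.13  0.78  0.59  1.83 -0.63  0.73 -0.21]
```

View pics/side15z.png

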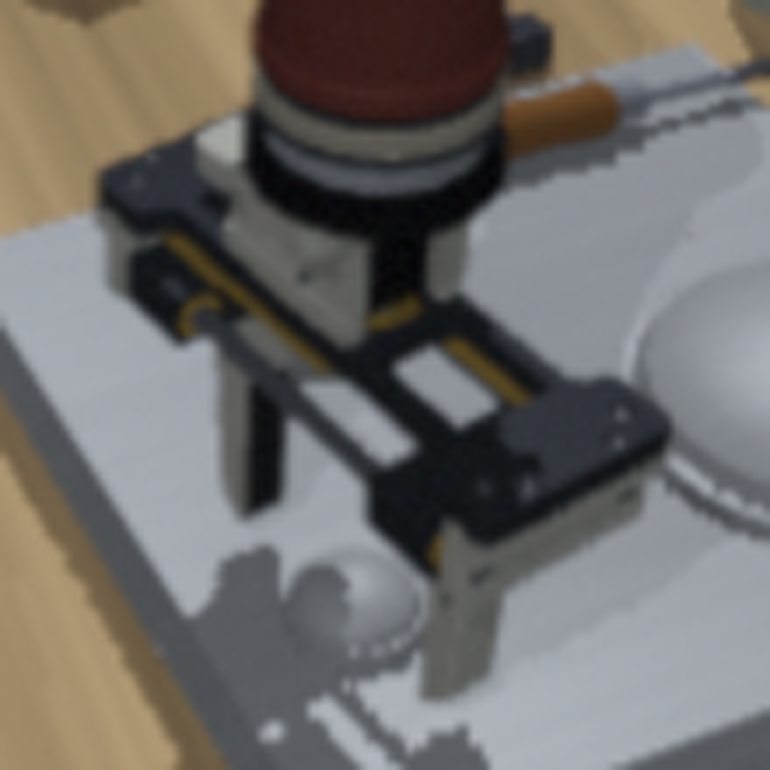

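Request:
play_rows:
  increments:
    - {"hand":0.9,"translation":[0.1,-0.1,-0.2],"angular":[0,0,0]}
    - {"hand":0.9,"translation":[0.1,-0.1,-0.4],"angular":[0,0,0]}
    - {"hand":0.9,"translation":[0.1,-0.1,-0.4],"angular":[0,0,0]}

```text
time_s: 15.22
ee_pos: [0.4948, -0.288, 0.0154]
ee_rot: [0.99, 0.14, 0.0, -0.001]
contact_force: [0.6, 0.1, 0.2]
finger_gap: 0.0886
```

Request:
play_rows:
  increments:
    - {"hand":0.9,"translation":[0,0,-0.1],"angular":[0,0,0]}
    - {"hand":0.9,"translation":[0,0,-0.2],"angular":[0,0,0]}
    - {"hand":0.9,"translation":[0,0,-0.2],"angular":[0,0,0]}

```text
time_s: 15.47
ee_pos: [0.4947, -0.2879, 0.0135]
ee_rot: [0.99, 0.14, 0.0, -0.001]
contact_force: [-0.1, 0.1, 0.2]
finger_gap: 0.0884
```

```bash
python3 st.py
python3 - <<'E'
from h import *
p=state()['ee_pos']
for n in("side",):
    im=camera(n); cv2.imwrite(f"pics/{n}16.png",im[...,::-1]); crop(n,im,310,200,420,310,7,f'{n}16z.png')
E
```

```text
15.47 tcp [ 0.4947 -0.2879  0.0135] z [ 0.     0.002 -1.   ] y [ 0.278 -0.961 -0.002] yang -73.87 F [-0.1  0.1  0.2] gap 0.0884 q [ 0.14  0.79  0.58  1.83 -0.64  0.72 -0.21]
```

View pics/side16z.png

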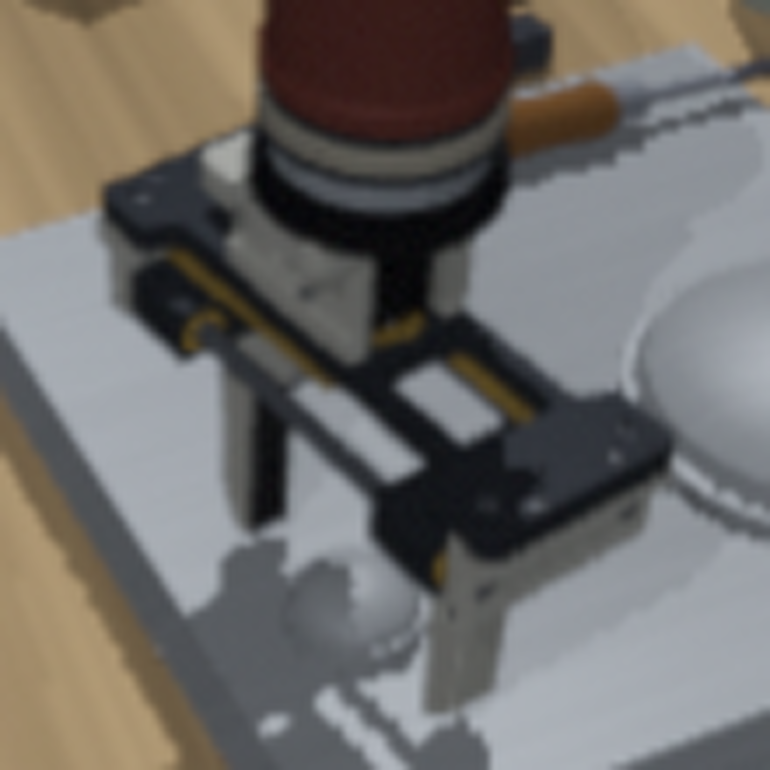

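Run:
```python
from h import *
print((proj('side',[[.495,-.288,.04],[.495,-.288,.048],[.4947,-.2879,.0135]])-[309.5,199.5])*7)
c=np.array([.4947,-.2879,0]);y=np.array([.278,-.961,0]);x=np.array([.961,.278,0])
for sy in(.044,.0615,-.044,-.0615):
  for sx in(-.0075,.0075):
    print(sy,sx,[((proj('side',[c+y*sy+x*sx+[0,0,z]])-[309.5,199.5])*7).round()[0].tolist() for z in(.04,.046,.052)])
```

```text
[[352.33609346 628.45397549]
 [353.34759465 611.12306417]
 [348.09477104 684.55757691]]
0.044 -0.0075 [[421.0, 726.0], [422.0, 713.0], [423.0, 699.0]]
0.044 0.0075 [[458.0, 704.0], [459.0, 691.0], [460.0, 678.0]]
0.0615 -0.0075 [[458.0, 762.0], [459.0, 749.0], [460.0, 736.0]]
0.0615 0.0075 [[495.0, 740.0], [496.0, 727.0], [498.0, 714.0]]
-0.044 -0.0075 [[251.0, 557.0], [252.0, 544.0], [252.0, 531.0]]
-0.044 0.0075 [[287.0, 539.0], [288.0, 526.0], [288.0, 513.0]]
-0.0615 -0.0075 [[220.0, 526.0], [221.0, 513.0], [221.0, 500.0]]
-0.0615 0.0075 [[256.0, 508.0], [256.0, 495.0], [257.0, 483.0]]
```

Request:
play_rows:
  increments:
    - {"hand":0.9,"translation":[0,0,-0.1],"angular":[0,0,0]}
    - {"hand":0.9,"translation":[0,0,-0.2],"angular":[0,0,0]}
    - {"hand":0.9,"translation":[0,0,-0.3],"angular":[0,0,0]}
    - {"hand":0.9,"translation":[0,0,-0.3],"angular":[0,0,0]}

```text
time_s: 15.85
ee_pos: [0.4946, -0.2879, 0.0104]
ee_rot: [0.99, 0.14, 0.0, -0.001]
contact_force: [-0.1, 0.2, 0.6]
finger_gap: 0.0881
```

Request:
play_rows:
  increments:
    - {"hand":0.9,"translation":[0,0,-0.1],"angular":[0,0,0]}
    - {"hand":0.9,"translation":[0,0,-0.2],"angular":[0,0,0]}
    - {"hand":0.9,"translation":[0,0,-0.2],"angular":[0,0,0]}

```text
time_s: 16.1
ee_pos: [0.4947, -0.2879, 0.0084]
ee_rot: [0.99, 0.14, 0.0, -0.001]
contact_force: [0.2, 0.2, 0.6]
finger_gap: 0.0882
```

Request:
play_rows:
  increments:
    - {"hand":0.9,"translation":[0,0,-0.05],"angular":[0,0,0]}
    - {"hand":0.9,"translation":[0,0,-0.1],"angular":[0,0,0]}
    - {"hand":0.9,"translation":[0,0,-0.1],"angular":[0,0,0]}

```text
time_s: 16.35
ee_pos: [0.4948, -0.288, 0.0076]
ee_rot: [0.99, 0.14, 0.0, -0.001]
contact_force: [-0.9, -0.2, -0.5]
finger_gap: 0.088
```

```bash
python3 st.py
python3 - <<'E'
from h import *
for n in("side",):
    im=camera(n); cv2.imwrite(f"pics/{n}17.png",im[...,::-1]); crop(n,im,310,200,420,310,7,f'{n}17z.png')
E
```

```text
16.35 tcp [ 0.4948 -0.288   0.0076] z [ 0.     0.002 -1.   ] y [ 0.278 -0.961 -0.002] yang -73.87 F [-0.9 -0.2 -0.5] gap 0.088 q [ 0.14  0.8   0.58  1.83 -0.64  0.71 -0.2 ]
```

View pics/side17z.png

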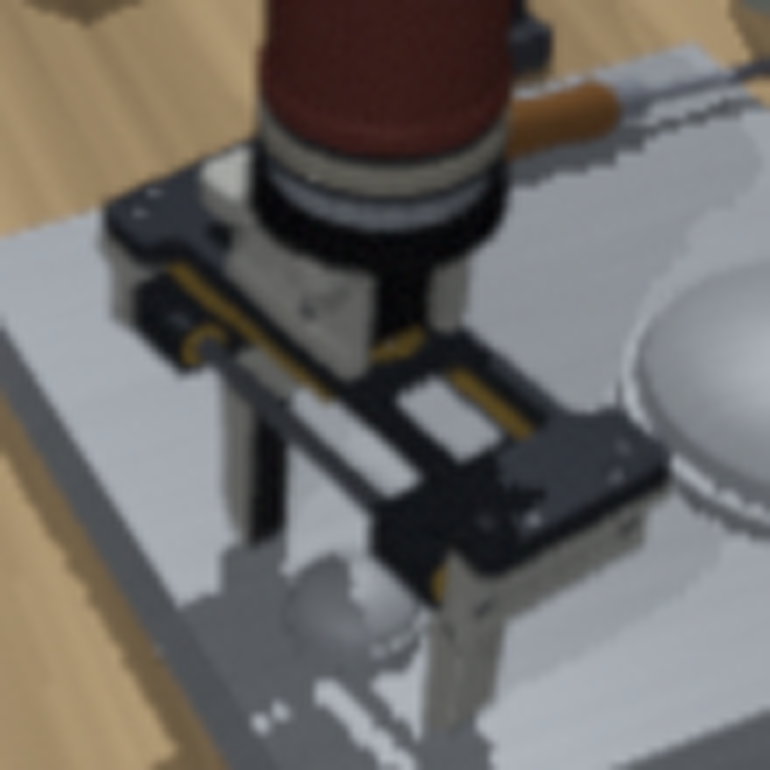

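Request:
play_rows:
  increments:
    - {"hand":0.3,"translation":[0,0,0],"angular":[0,0,0]}
    - {"hand":0.1,"translation":[0,0,0],"angular":[0,0,0]}
    - {"hand":-1,"translation":[0,0,0],"angular":[0,0,0]}
    - {"hand":-1,"translation":[0,0,0],"angular":[0,0,0]}
    - {"hand":-1,"translation":[0,0,0],"angular":[0,0,0]}
    - {"hand":-1,"translation":[0,0,0],"angular":[0,0,0]}
    - {"hand":-1,"translation":[0,0,0],"angular":[0,0,0]}
  squeeze: 25

```text
time_s: 16.98
ee_pos: [0.4947, -0.288, 0.0076]
ee_rot: [0.99, 0.14, 0.0, -0.001]
contact_force: [0.3, 0.7, 0.9]
finger_gap: 0.0464
```

```bash
python3 st.py
python3 - <<'E'
from h import *
for n in("side",):
    im=camera(n); cv2.imwrite(f"pics/{n}18.png",im[...,::-1]); crop(n,im,310,200,420,310,7,f'{n}18z.png')
E
```

```text
16.98 tcp [ 0.4947 -0.288   0.0076] z [ 0.     0.002 -1.   ] y [ 0.278 -0.961 -0.002] yang -73.88 F [0.3 0.7 0.9] gap 0.0464 q [ 0.14  0.8   0.58  1.84 -0.64  0.71 -0.2 ]
```

View pics/side18z.png

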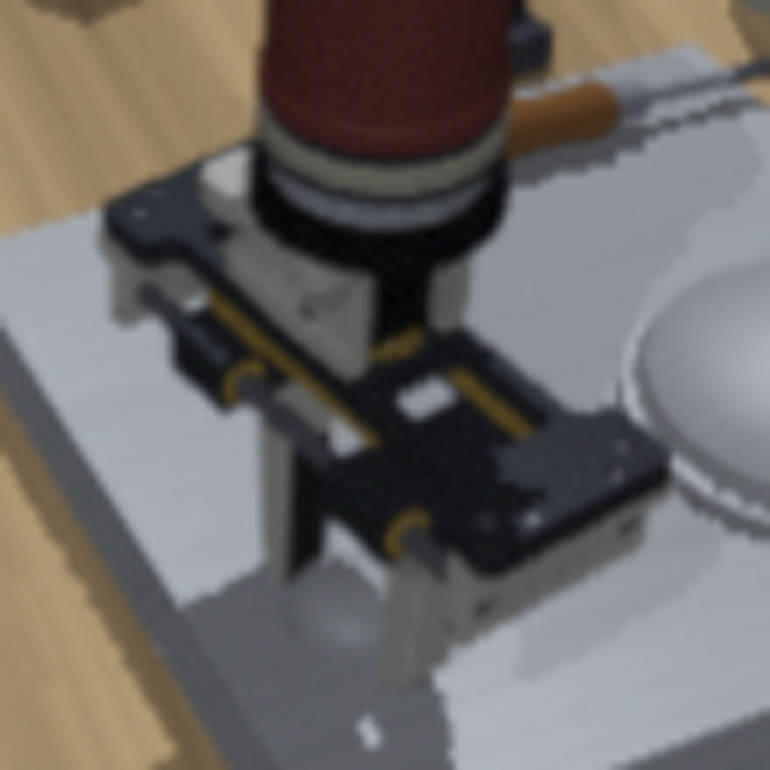

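Request:
play_rows:
  increments:
    - {"hand":-1,"translation":[0,0,0.5],"angular":[0,0,0]}
    - {"hand":-1,"translation":[0,0,1.5],"angular":[0,0,0]}
    - {"hand":-1,"translation":[0,0,3],"angular":[0,0,0]}
    - {"hand":-1,"translation":[0,0,5],"angular":[0,0,0]}
    - {"hand":-1,"translation":[0,0,8],"angular":[0,0,0]}
    - {"hand":-1,"translation":[0,0,11],"angular":[0,0,0]}
    - {"hand":-1,"translation":[0,0,11],"angular":[0,0,0]}
  squeeze: 30

```text
time_s: 17.62
ee_pos: [0.4977, -0.2916, 0.1243]
ee_rot: [0.99, 0.14, 0.005, 0.003]
contact_force: [-0.2, -0.6, 0.7]
finger_gap: 0.0439
```

```bash
python3 st.py
python3 - <<'E'
from h import *
for n in("side",):
    im=camera(n); cv2.imwrite(f"pics/{n}19.png",im[...,::-1]); crop(n,im,290,160,430,310,5,f'{n}19z.png')
E
```

```text
17.62 tcp [ 0.4977 -0.2916  0.1243] z [ 0.01  -0.005 -1.   ] y [ 0.277 -0.961  0.008] yang -73.91 F [-0.2 -0.6  0.7] gap 0.0439 q [ 0.07  0.65  0.7   1.74 -0.51  0.93 -0.31]
```

View pics/side19z.png

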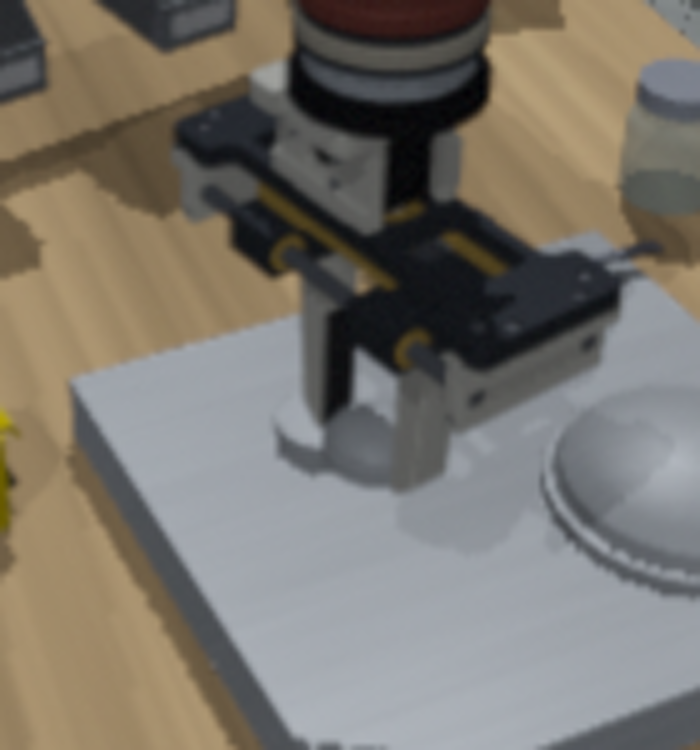

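Request:
play_rows:
  increments:
    - {"hand":-1,"translation":[0,0,0],"angular":[0,0,0]}
    - {"hand":-1,"translation":[0,0,0],"angular":[0,0,0]}

```text
time_s: 17.83
ee_pos: [0.4942, -0.2872, 0.1169]
ee_rot: [0.99, 0.14, -0.0, -0.002]
contact_force: [-0.0, -0.5, -1.2]
finger_gap: 0.0445
```

```bash
python3 st.py
python3 - <<'E'
from h import *
im=camera('side'); cv2.imwrite(f"pics/side20.png",im[...,::-1]); crop('side',im,335,220,395,265,13,f'side20z.png')
E
```

```text
17.83 tcp [ 0.4942 -0.2872  0.1169] z [-0.001  0.004 -1.   ] y [ 0.278 -0.961 -0.004] yang -73.86 F [-0.  -0.5 -1.2] gap 0.0445 q [ 0.07  0.66  0.7   1.75 -0.52  0.93 -0.31]
```

View pics/side20z.png

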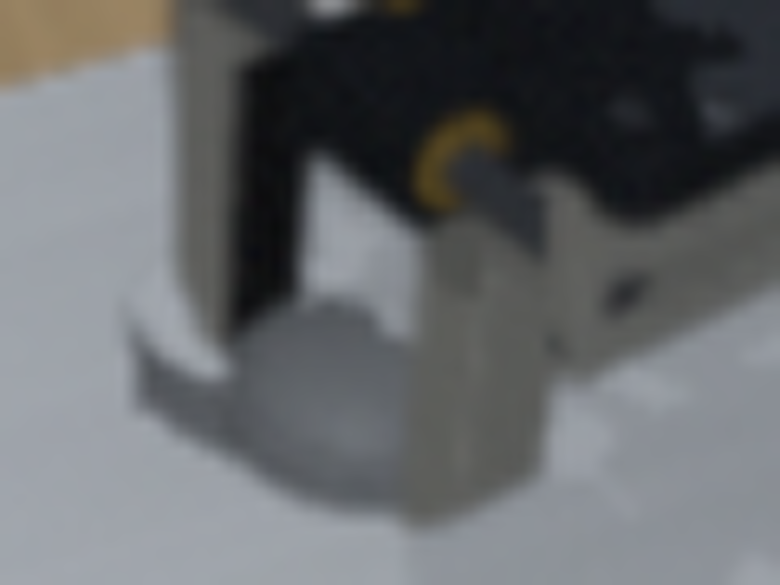

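Request:
play_rows:
  increments:
    - {"hand":-1,"translation":[0,0.5,2],"angular":[0,0,0]}
    - {"hand":-1,"translation":[0.3,2,4.5],"angular":[0,0,0]}
    - {"hand":-1,"translation":[0.8,4.5,7],"angular":[0,0,0]}
    - {"hand":-1,"translation":[1.4,8,9],"angular":[0,0,0]}
    - {"hand":-1,"translation":[2,12,10],"angular":[0,0,0]}
    - {"hand":-1,"translation":[2.6,16,10],"angular":[0,0,0]}
    - {"hand":-1,"translation":[3.2,20,10],"angular":[0,0,0]}
    - {"hand":-1,"translation":[3.8,24,10],"angular":[0,0,0]}
    - {"hand":-1,"translation":[4.4,28,10],"angular":[0,0,0]}
    - {"hand":-1,"translation":[5,31.5,10],"angular":[0,0,0]}
    - {"hand":-1,"translation":[5.4,34,10],"angular":[0,0,0]}
    - {"hand":-1,"translation":[5.6,36,10],"angular":[0,0,0]}

```text
time_s: 18.88
ee_pos: [0.5501, 0.0759, 0.2159]
ee_rot: [0.99, 0.142, -0.001, -0.001]
contact_force: [0.2, -0.3, -0.7]
finger_gap: 0.0444
```

```bash
python3 st.py
```

```text
18.88 tcp [0.5501 0.0759 0.2159] z [-0.003  0.003 -1.   ] y [ 0.282 -0.959 -0.003] yang -73.62 F [ 0.2 -0.3 -0.7] gap 0.0444 q [-0.67  0.54  0.8   1.67 -0.42  1.12 -1.04]
```

Request:
play_rows:
  increments:
    - {"hand":-1,"translation":[0.4,2,0],"angular":[0,0,0]}
    - {"hand":-1,"translation":[1,5.5,0],"angular":[0,0,0]}
    - {"hand":-1,"translation":[1.7,9.3,0],"angular":[0,0,0]}
    - {"hand":-1,"translation":[2.3,12.8,0],"angular":[0,0,0]}
    - {"hand":-1,"translation":[2.8,15.5,0],"angular":[0,0,0]}
    - {"hand":-1,"translation":[3.1,17,0],"angular":[0,0,0]}
    - {"hand":-1,"translation":[3.13,17.3,0],"angular":[0,0,0]}
    - {"hand":-1,"translation":[3.13,17.3,-3],"angular":[0,0,0]}
    - {"hand":-1,"translation":[3.13,17.3,-5],"angular":[0,0,0]}
    - {"hand":-1,"translation":[3.13,17.3,-6],"angular":[0,0,0]}
    - {"hand":-1,"translation":[3.13,17.3,-6],"angular":[0,0,0]}
    - {"hand":-1,"translation":[3.13,17.3,-6],"angular":[0,0,0]}

```text
time_s: 19.88
ee_pos: [0.5821, 0.2437, 0.1575]
ee_rot: [0.99, 0.139, -0.0, -0.001]
contact_force: [0.4, -0.5, 0.3]
finger_gap: 0.0441
```

```bash
python3 st.py
python3 - <<'E'
from h import *
for n in("side","top"):
    im=camera(n); cv2.imwrite(f"pics/{n}21.png",im[...,::-1]); crop(n,im,*((280,90,390,200) if n=='side' else (190,100,320,230)),6,f'{n}21z.png')
E
```

```text
19.88 tcp [0.5821 0.2437 0.1575] z [-0.     0.001 -1.   ] y [ 0.276 -0.961 -0.001] yang -73.97 F [ 0.4 -0.5  0.3] gap 0.0441 q [-0.84  0.71  0.75  1.53 -0.52  1.11 -1.27]
```

View pics/side21z.png

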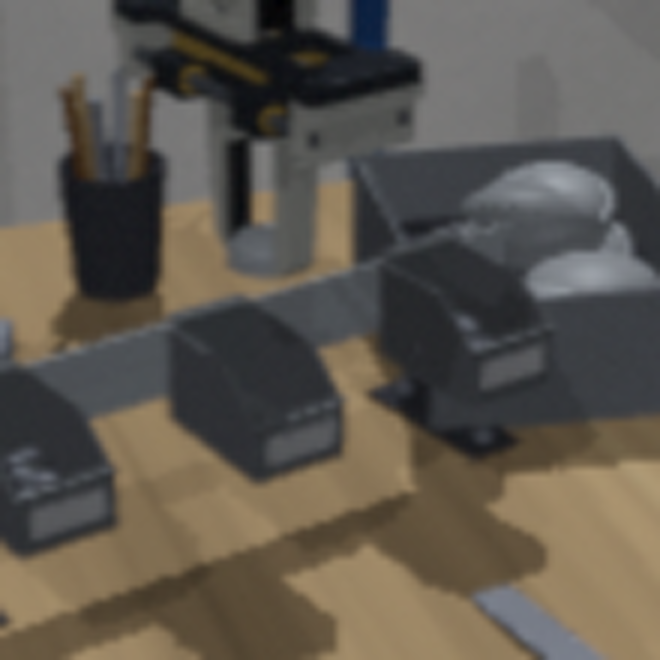

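View pics/top21z.png

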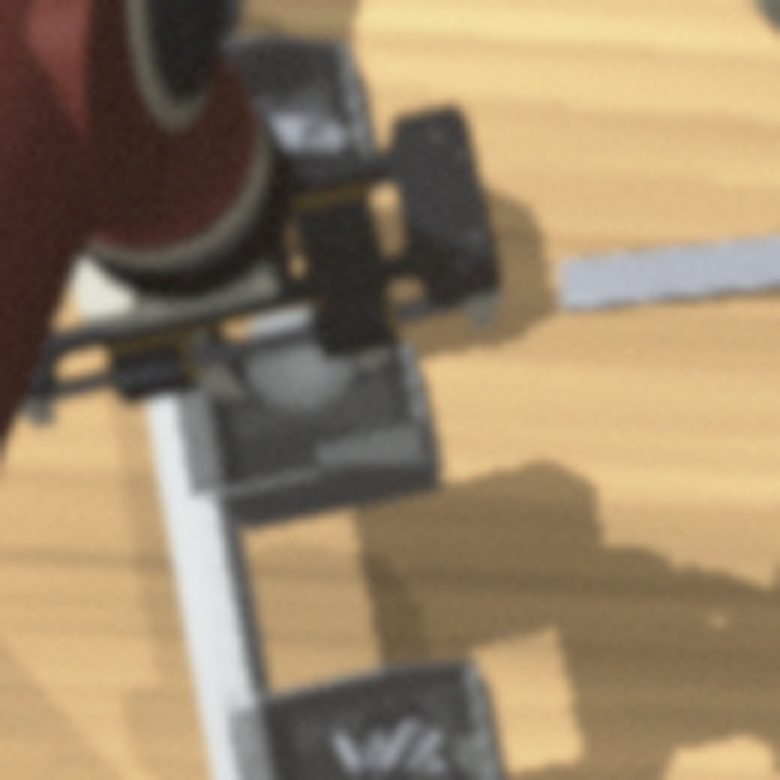

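Run:
```python
from h import *
for n,o in(('top',(190,100)),('side',(280,90))):
    print(n,'cap',((proj(n,[[.582,.244,.2],[.582,.245,.14],[.58,.253,.14]])-o+.5)*6).round())
    q=T(binpts(),.58,.253,1.8525,.11);print(((proj(n,q)-o+.5)*6).round().tolist())
```

```text
top cap [[297. 361.]
 [327. 405.]
 [308. 409.]]
[[231.0, 409.0], [195.0, 368.0], [323.0, 339.0], [407.0, 340.0], [422.0, 366.0], [253.0, 532.0], [218.0, 498.0], [348.0, 468.0], [433.0, 466.0], [447.0, 488.0]]
side cap [[263. 246.]
 [264. 347.]
 [256. 342.]]
[[258.0, 395.0], [256.0, 301.0], [313.0, 336.0], [347.0, 396.0], [347.0, 453.0], [172.0, 422.0], [168.0, 327.0], [223.0, 363.0], [258.0, 425.0], [259.0, 484.0]]
```

Run:
```python
from h import *
im={n:cv2.imread(f'pics/{n}21.png')[...,::-1] for n in('side','top')}
a=np.linspace(0,2*np.pi,60,endpoint=False)
for d,nm in((0,'a'),(.007,'b')):
    c=np.array([.5821+.961*d,.2437+.276*d,.1575+.0324])
    ring=lambda z,r=.023:np.c_[c[0]+r*np.cos(a),c[1]+r*np.sin(a),np.full(60,c[2]+z)]
    out=[]
    for n,w in(('side',(305,110,345,145)),('top',(215,140,265,180))):
        crop(n,im[n],*w,12,f'{n}21{nm}.png',np.vstack([proj(n,ring(0))-.46,proj(n,ring(.008))-.46]))
        out.append(cv2.copyMakeBorder(cv2.imread(f'pics/{n}21{nm}.png'),0,480-12*(w[3]-w[1]),0,0,cv2.BORDER_CONSTANT))
    cv2.imwrite(f'pics/c21{nm}.png',cv2.resize(np.hstack(out),None,fx=.74,fy=.74))
```

```text
(no output)
```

View pics/c21a.png

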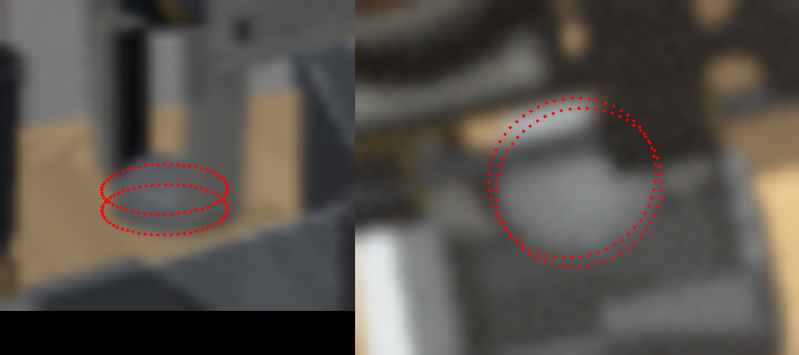

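View pics/c21b.png

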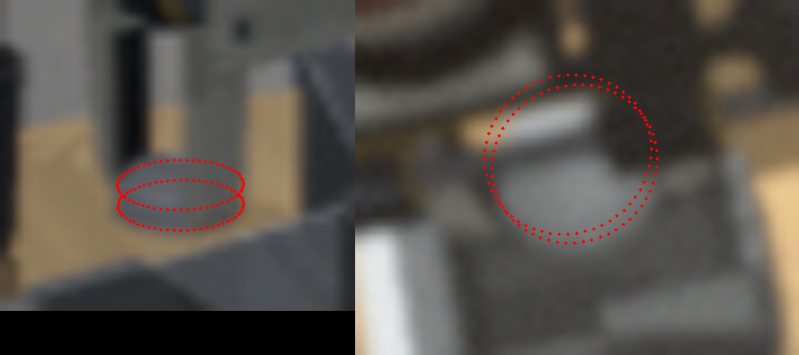

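Request:
play_rows:
  increments:
    - {"hand":-1,"translation":[-0.4,-0.1,0],"angular":[0,0,0]}
    - {"hand":-1,"translation":[-0.4,-0.1,-1.5],"angular":[0,0,0]}
    - {"hand":-1,"translation":[-0.4,-0.1,-3],"angular":[0,0,0]}
    - {"hand":-1,"translation":[-0.4,-0.1,-4],"angular":[0,0,0]}
    - {"hand":-1,"translation":[-0.4,-0.1,-4],"angular":[0,0,0]}
    - {"hand":-1,"translation":[-0.4,-0.1,-4],"angular":[0,0,0]}

```text
time_s: 20.48
ee_pos: [0.5781, 0.2439, 0.1179]
ee_rot: [0.99, 0.14, 0.0, -0.001]
contact_force: [0.4, -0.6, 0.3]
finger_gap: 0.0442
```

```bash
python3 st.py
python3 - <<'E'
from h import *
for n in("side","top"):
    im=camera(n); cv2.imwrite(f"pics/{n}22.png",im[...,::-1]); crop(n,im,*((295,110,365,180) if n=='side' else (205,130,275,190)),9,f'{n}22z.png')
E
```

```text
20.48 tcp [0.5781 0.2439 0.1179] z [ 0.     0.002 -1.   ] y [ 0.278 -0.961 -0.002] yang -73.87 F [ 0.4 -0.6  0.3] gap 0.0442 q [-0.84  0.74  0.72  1.59 -0.55  1.02 -1.24]
```

View pics/side22z.png

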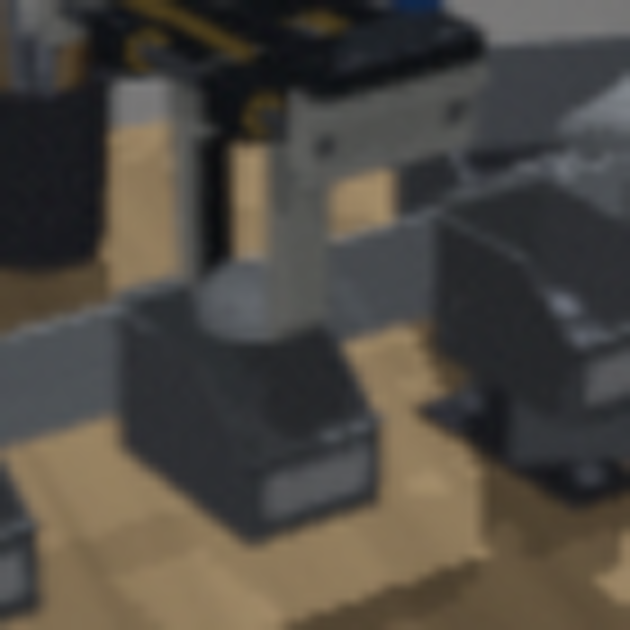

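View pics/top22z.png

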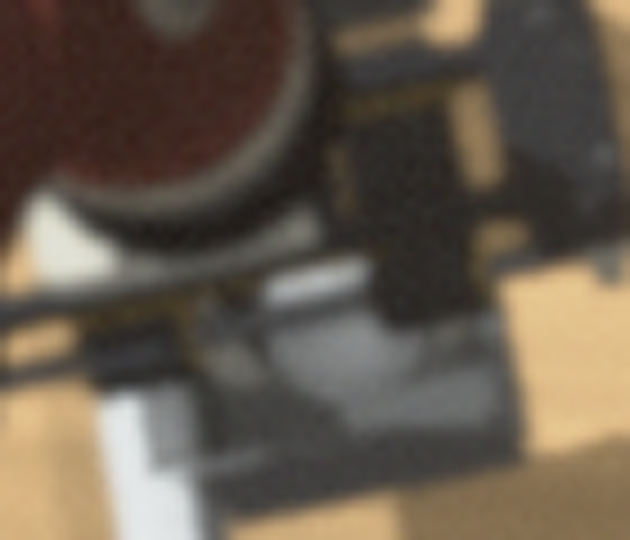

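Request:
play_rows:
  increments:
    - {"hand":-1,"translation":[0,0,-0.5],"angular":[0,0,0]}
    - {"hand":-1,"translation":[0,0,-1],"angular":[0,0,0]}
    - {"hand":-1,"translation":[0,0,-1.4],"angular":[0,0,0]}
    - {"hand":-1,"translation":[0,0,-1.4],"angular":[0,0,0]}

```text
time_s: 20.92
ee_pos: [0.5772, 0.2439, 0.1025]
ee_rot: [0.99, 0.14, -0.001, -0.001]
contact_force: [0.0, 0.3, -0.5]
finger_gap: 0.0443
```

```bash
python3 st.py
python3 - <<'E'
from h import *
for n in("side","top"):
    im=camera(n); cv2.imwrite(f"pics/{n}23.png",im[...,::-1]); crop(n,im,*((295,110,365,180) if n=='side' else (205,130,275,190)),9,f'{n}23z.png')
E
```

```text
20.92 tcp [0.5772 0.2439 0.1025] z [-0.002  0.002 -1.   ] y [ 0.278 -0.961 -0.002] yang -73.87 F [ 0.   0.3 -0.5] gap 0.0443 q [-0.83  0.76  0.71  1.6  -0.57  1.   -1.23]
```

View pics/side23z.png

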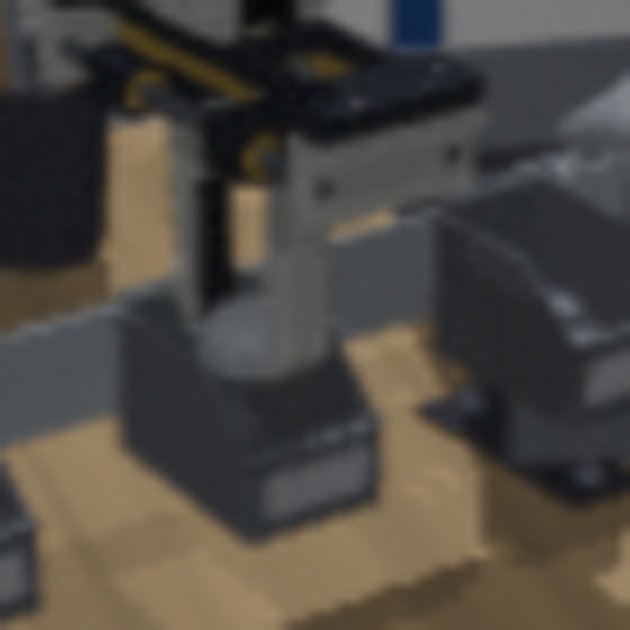

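View pics/top23z.png

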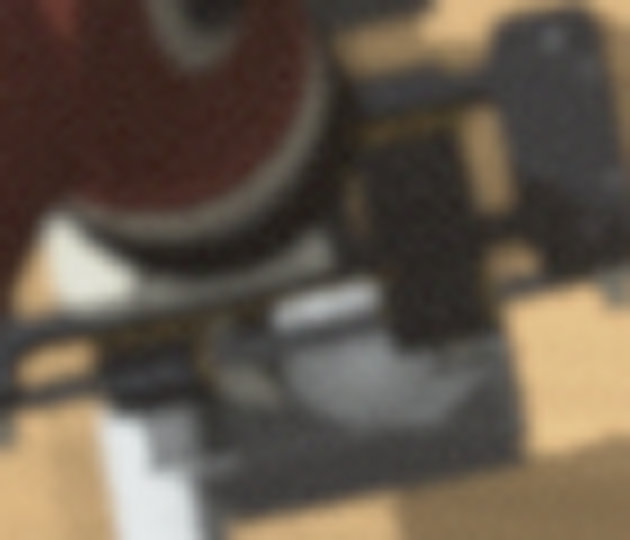

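Request:
play_rows:
  increments:
    - {"hand":-1,"translation":[0,0,-0.4],"angular":[0,0,0]}
    - {"hand":-1,"translation":[0,0,-0.8],"angular":[0,0,0]}
    - {"hand":-1,"translation":[0,0,-1.1],"angular":[0,0,0]}
    - {"hand":-1,"translation":[0,0,-1.1],"angular":[0,0,0]}

```text
time_s: 21.35
ee_pos: [0.5774, 0.2439, 0.0917]
ee_rot: [0.99, 0.14, -0.001, -0.001]
contact_force: [-0.6, 0.4, -0.9]
finger_gap: 0.044
```

```bash
python3 st.py
python3 - <<'E'
from h import *
for n in("side",):
    im=camera(n); cv2.imwrite(f"pics/{n}24.png",im[...,::-1]); crop(n,im,*((295,110,365,180) if n=='side' else (205,130,275,190)),9,f'{n}24z.png')
E
```

```text
21.35 tcp [0.5774 0.2439 0.0917] z [-0.001  0.002 -1.   ] y [ 0.278 -0.961 -0.002] yang -73.87 F [-0.6  0.4 -0.9] gap 0.044 q [-0.83  0.77  0.7   1.62 -0.58  0.98 -1.22]
```

View pics/side24z.png

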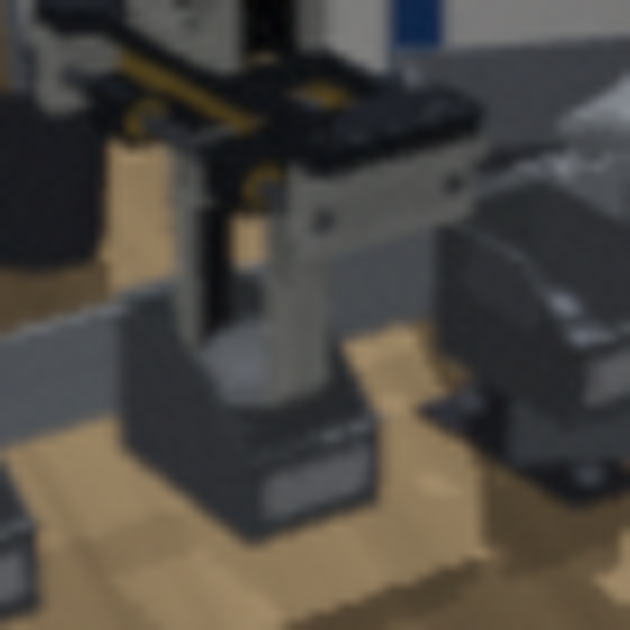

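Request:
play_rows:
  increments:
    - {"hand":0.1,"translation":[0,0,0],"angular":[0,0,0]}
    - {"hand":0.13,"translation":[0,0,0],"angular":[0,0,0]}
    - {"hand":0.13,"translation":[0,0,0],"angular":[0,0,0]}
    - {"hand":0.13,"translation":[0,0,0],"angular":[0,0,0]}
    - {"hand":0.13,"translation":[0,0,0],"angular":[0,0,0]}

```text
time_s: 21.82
ee_pos: [0.5782, 0.244, 0.0928]
ee_rot: [0.99, 0.14, 0.0, -0.001]
contact_force: [-0.4, -0.3, -0.7]
finger_gap: 0.0521
```

```bash
python3 st.py
python3 - <<'E'
from h import *
for n in("side",):
    im=camera(n); cv2.imwrite(f"pics/{n}25.png",im[...,::-1]); crop(n,im,*((295,110,365,180) if n=='side' else (205,130,275,190)),9,f'{n}25z.png')
E
```

```text
21.82 tcp [0.5782 0.244  0.0928] z [ 0.001  0.002 -1.   ] y [ 0.278 -0.961 -0.002] yang -73.87 F [-0.4 -0.3 -0.7] gap 0.0521 q [-0.83  0.77  0.7   1.61 -0.58  0.98 -1.22]
```

View pics/side25z.png

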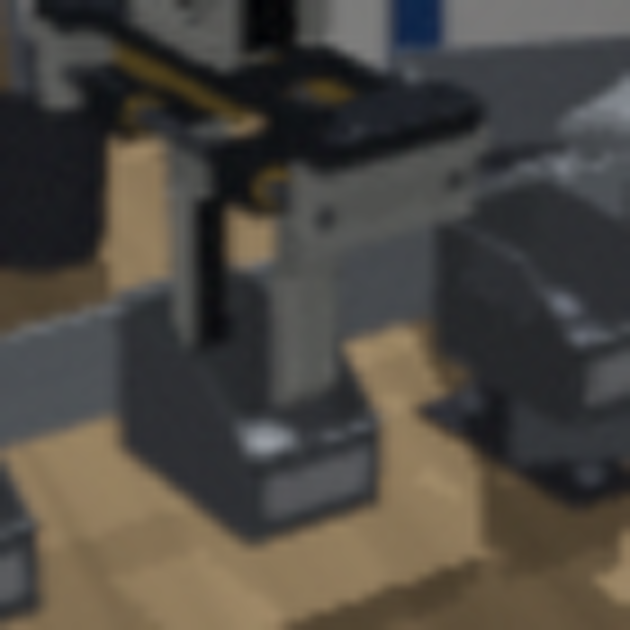

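Request:
play_rows:
  increments:
    - {"hand":0.13,"translation":[0,0,1],"angular":[0,0,0]}
    - {"hand":0.13,"translation":[0,0,3],"angular":[0,0,0]}
    - {"hand":0.13,"translation":[0,0,6],"angular":[0,0,0]}
    - {"hand":0.13,"translation":[0,0,10],"angular":[0,0,0]}
    - {"hand":0.13,"translation":[0,0,14],"angular":[0,0,0]}
    - {"hand":0.13,"translation":[0,-4,15],"angular":[0,0,0]}
    - {"hand":0.13,"translation":[-1,-8,15],"angular":[0,0,0]}
    - {"hand":0.13,"translation":[-2,-12,15],"angular":[0,0,0]}
    - {"hand":0.13,"translation":[-3,-16,15],"angular":[0,0,0]}
    - {"hand":0.13,"translation":[-4,-20,15],"angular":[0,0,0]}
    - {"hand":0.13,"translation":[-5,-24,15],"angular":[0,0,0]}
    - {"hand":0.13,"translation":[-6,-27,15],"angular":[0,0,0]}

```text
time_s: 22.87
ee_pos: [0.5171, -0.0304, 0.244]
ee_rot: [0.99, 0.138, 0.001, -0.0]
contact_force: [-0.1, -0.6, 0.7]
finger_gap: 0.0525
```

Request:
play_rows:
  increments:
    - {"hand":0.13,"translation":[0,-4,0],"angular":[0,0,0]}
    - {"hand":0.13,"translation":[0,-8,0],"angular":[0,0,0]}
    - {"hand":0.13,"translation":[0,-10,0],"angular":[0,0,0]}
    - {"hand":0.13,"translation":[0,-10,0],"angular":[0,0,0]}
    - {"hand":0.13,"translation":[0,-10,0],"angular":[0,0,0]}

```text
time_s: 23.28
ee_pos: [0.5178, -0.1277, 0.2435]
ee_rot: [0.99, 0.138, 0.001, -0.001]
contact_force: [0.9, -0.7, -0.6]
finger_gap: 0.0523
```

```bash
python3 st.py
python3 - <<'E'
from h import *
for n in("side","top"):
    im=camera(n); cv2.imwrite(f"pics/{n}26.png",im[...,::-1]); crop(n,im,*((265,110,385,200) if n=='side' else (190,90,310,240)),6 if n=='side' else 4,f'{n}26z.png')
    print(n,[(round(q['p'],2),np.round(np.array(q['position'])*[640,400]).tolist()) for q in recognise('cap_mid',n)])
E
python3 nb.py 26
```

```text
23.28 tcp [ 0.5178 -0.1277  0.2435] z [ 0.001  0.002 -1.   ] y [ 0.274 -0.962 -0.002] yang -74.09 F [ 0.9 -0.7 -0.6] gap 0.0523 q [-0.34  0.47  0.83  1.69 -0.38  1.15 -0.7 ]
side [(0.16, [265.0, 165.0])]
top [(0.46, [246.0, 171.0]), (0.41, [236.0, 120.0])]
```

View pics/s26zz.png

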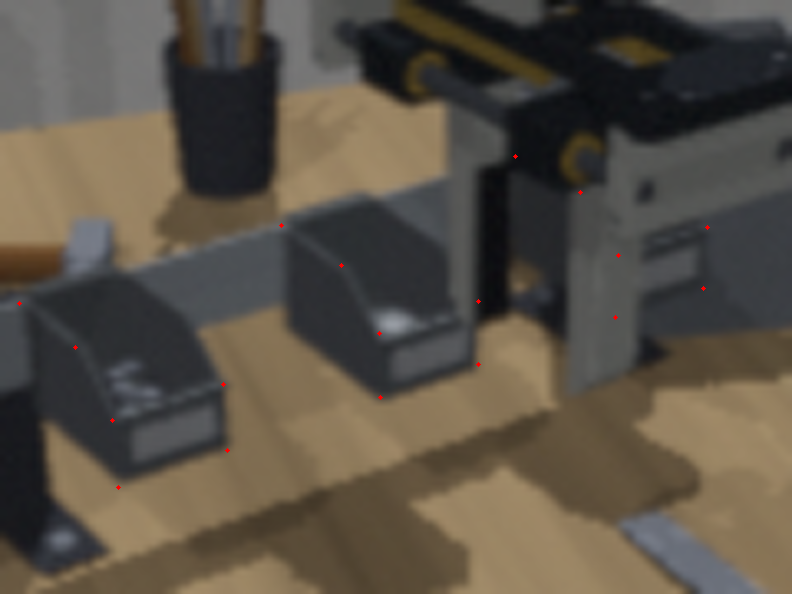

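View pics/top26z.png

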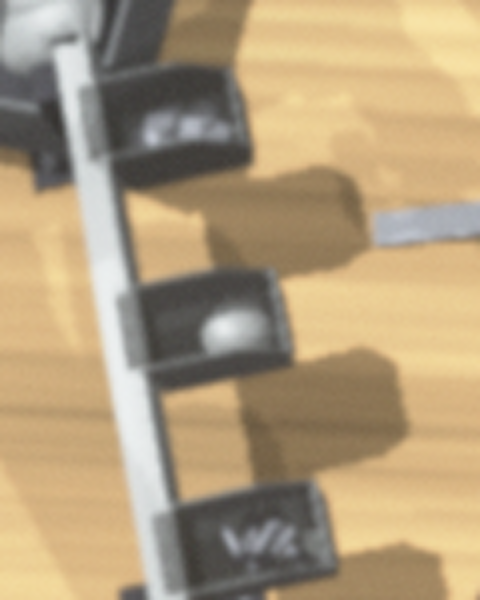

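View pics/side26.png

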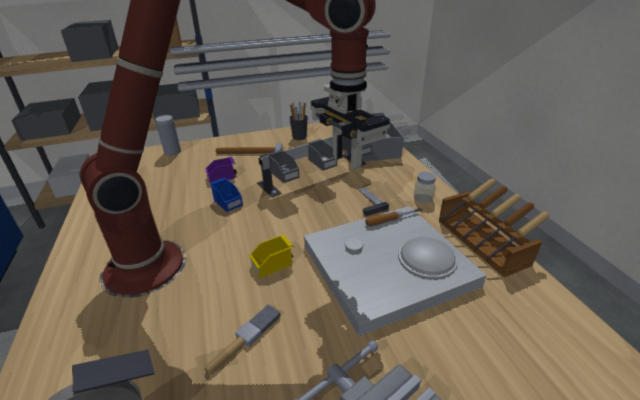

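```bash
python3 -c "
from station import *
print(finish_job())"
```

```text
the job is handed in; nothing more can be done
None
```

I hung the grey bin on the rail in the gap between the two other bins and put the domed cap in it. I then handed the job in at about 23.5 s of the 54 s allowed; no verdict was reported.

**What I did:**
- I gripped the bin by its sides and hooked the lip over the rail's upper edge at about 0.35 rad of lean. I then tilted the bin down, pressing with up to about 28 N.
- I picked the cap up off the plate by its rim and released it inside the bin. I then moved the arm clear.

**Last checks:**
- **Bin:** in both camera views it stands straight and in line with its two neighbours, including the front corner and the lip. It did not move when I eased the pressure or when I let go.
- **Cap:** it lies inside the bin, near the front.
- **Other work:** the disc, the casting and the scraper look unmoved in the side view. The arm touches nothing.

**Doubtful or in disagreement:**
- I could not read the spring foot directly. That it snapped in is judged from the pressing force and the pictures.
- In the side view the bin's front sat 1 to 2 pixels (a few mm) lower than my model of a straight bin. The comparison with the neighbours in the top view did not show this.
- The fingertips showed about 30 to 35 mm above the reported tool position. The bin was therefore gripped only near its rim, and I set the height for the cap by camera instead.
- The cap sat about 4 mm off-centre in the grip, with a finger gap of 44 mm instead of 46 mm. I corrected for this before releasing it.
- The network that recognises the cap was unsure in the last pictures, at 0.16 in the side view and 0.46 in the top view. I judged the cap's position by eye.

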